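Take the spent bayonet filters out of the spectrometer's gas manifold

ROBOT

A 6-joint arm with a two-finger parallel gripper is mounted at the origin on the work surface. World frame = base frame: x ahead of the robot, y to its left, z up, the work surface at z = 0. Lengths are in m, angles in rad, forces in N, time in s.
With the tool pointing down it reaches from about 0.375 to 0.9 m from the base axis. Payload 3.1 kg.
Tool frame: the origin (TCP) lies at the very end of the fingers, on their centre line; the grasp point (between the pads) lies 19 mm behind it; z points along the fingers, y is the direction in which the jaws open and shut (so a half turn about z gives the same grasp; the last joint's range is limited). The gripper opens to 85 mm and grips with 20 to 120 N. Pads are 22 mm wide; open, the fingers measure 114 mm over their backs; the gripper's body (76 mm by 85 mm) begins 54 mm behind the grasp point. The pads swing forward as they close: fully open they stand 13 mm farther back than shut.
Start: joints at [1.153, 0.527, 1.433, -0, 1.181, -0.178], TCP at [0.148, 0.607, 0.231] pointing down, gripper open.
Joint ranges: [-3.08, 3.08], [-0.75, 2.2], [0.22, 2.44], [-1.43, 4.57], [0, 2.65], [-2.85, 2.85]. Speed limits (rad/s): [2.79, 2.79, 3.14, 3.14, 3.14, 3.14].

INTERFACE

Orientations are given as a 3x3 rotation matrix whose columns are the frame's x, y, z axes.
In Python, from cell import robot gives the robot as it stands.
- The arm moves only by the tool play_rows, never from a script. Its argument "motion" is a list of rows, each a list of 5 numbers: the opening, from 0 (shut) to 1 (fully open), then the shift along the tool's x, y, z in cm, then the turn about the tool's z in degrees. In form: [[hand, dx, dy, dz, yaw], ...]. A call has 1 to 12 rows; each row shifts and turns the commanded pose from where the row before left it, along the tool's axes as they then stand; what a row does not reach is not made up. A row lasts 1/12 s, in which the tool goes at most 41.7 mm and 7.16 degrees, less where a joint would pass 70% of its speed; a pose out of reach is approached as far as the arm can. A call is refused whole if a number of a shift passes 4.17 or a number of a turn 7.16, either way. A call with a gripper value outside its range is refused whole. The fingers move at their own pace and stop on an object; "grip_force" is the grip in N (left out, the last holds). Time passes only in rows, so rows that do not move let the fingers close. It gives the time, the measured TCP pose, the force and the opening at its end, in the units of the state.
- robot.get_state(): the state, without advancing time (a new reading comes with each control period).
- robot.get_image(name): name is "side" or "top" or "wrist"; returns a dict with "pixels" (384x512x3 uint8, red, green, blue), "mtx" (3x3 intrinsics, pixels), "extrinsics" (4x4, takes a point from world to camera coordinates). Camera axes: x right, y down, z forward; pixel columns grow to the right and rows downward; lengths in m; the calibration is good to about 2 mm. A picture is of the moment at which its call begins. There is no depth.
- robot.close_job(): hands the job in, once; it reports no verdict.
Trained networks look in the newest picture that a camera, given by its name, has taken for a name from the list of things; names that differ only in an ending like _2 or _b are one class to them, and where a whole thing is asked for, a point or a joint stands for the part that bears it (a point fixed in the world has none). Each returns a list of dicts, best first, with "score" (0 to 1); they miss things now and then, are a little off and sometimes report something else, mostly with a low value. They report only what shows in the picture. A call takes as long as a camera call. They do not tell look-alikes from the thing itself.
- robot.look_for(camera, query): "extent" ([centre column, centre row, width, height] in pixels, round what is visible of it).
- robot.cut_out(camera, query): "region" (384x512 bool, what is visible of it) and "extent" ([centre column, centre row, width, height] in pixels, round what is visible of it).
- robot.mark_of(camera, query): "centre" ([column, row] in pixels: a listed point, or the origin of a listed thing).
The state is a dict: "t": time; "q": joint angles; "qd": joint speeds; "joint_efforts": joint torques, N m; "ee_pos": TCP position; "ee_rot": TCP orientation; "contact_force": force on the tool from outside, world axes, zero at the start; "torque": the same for the moment, N m; "width": opening from 0.0 (shut) to 1.0 (fully open).
Only numpy, scipy, OpenCV 4.12 (cv2) and the standard library are available. Lean on these libraries where they do the work, as an engineer would, in place of code of your own. Each camera call takes 0.05 s, during which the arm holds its last target.

TASK

Take the spent gas filters out of the manifold: first turn the gas flow dial back to the thick standby mark, then swing the clear guard right away from the ports. Unlock every filter cartridge that is there by turning it anticlockwise to its stop, lift it out and stand it upright in the shallow grey tray; when all are in the tray, swing the guard fully shut over the ports again, leaving the dial on standby and the other things on the bench where they are.

Things in the scene. Friction and masses are not known exactly. Their poses are not given: they have to be found in the camera images.
- manifold: Fixed grey block, 176 x 176 x 20 mm high, on the bench with four round bayonet ports in a square of 90 mm pitch. Origin: centre of its underside; z up. Each port is an aluminium rim (inner radius 19, outer 29 mm, top 34 mm above the bench) with gaps on the block's +x and -x sides, shown by short black marks.
- port1 (a point): Centre of the floor of port 1, 20 mm above the bench, on the port's axis; its x axis points through the gaps of the rim. A filter turned anticlockwise to its stop has its bar and lugs in line with the gaps and lifts straight out; it is clear of the rim 14 mm up.
- port2 (a point): Centre of the floor of port 2, 20 mm above the bench, on the port's axis; its x axis points through the gaps of the rim. A filter turned anticlockwise to its stop has its bar and lugs in line with the gaps and lifts straight out; it is clear of the rim 14 mm up.
- port3 (a point): Centre of the floor of port 3, 20 mm above the bench, on the port's axis; its x axis points through the gaps of the rim. A filter turned anticlockwise to its stop has its bar and lugs in line with the gaps and lifts straight out; it is clear of the rim 14 mm up.
- port4 (a point): Centre of the floor of port 4, 20 mm above the bench, on the port's axis; its x axis points through the gaps of the rim. A filter turned anticlockwise to its stop has its bar and lugs in line with the gaps and lifts straight out; it is clear of the rim 14 mm up.
- filter1: White bayonet filter, 46 mm across, 62 mm high, about 120 g; origin: centre of underside, z up. Black grip bar on top, 36 mm long (along its x), 12 thick, from 40 to 62 mm up. Two lugs at its foot along +x and -x (radius 23 mm, 10 wide, 5 high). Starts locked, lugs under the rim, bar 45 to 70 deg clockwise (from above) of the gaps; free within 12 deg of the gaps. May be absent (None).
- filter2: White bayonet filter, 46 mm across, 62 mm high, about 120 g; origin: centre of underside, z up. Black grip bar on top, 36 mm long (along its x), 12 thick, from 40 to 62 mm up. Two lugs at its foot along +x and -x (radius 23 mm, 10 wide, 5 high). Starts locked, lugs under the rim, bar 45 to 70 deg clockwise (from above) of the gaps; free within 12 deg of the gaps. May be absent (None).
- filter3: White bayonet filter, 46 mm across, 62 mm high, about 120 g; origin: centre of underside, z up. Black grip bar on top, 36 mm long (along its x), 12 thick, from 40 to 62 mm up. Two lugs at its foot along +x and -x (radius 23 mm, 10 wide, 5 high). Starts locked, lugs under the rim, bar 45 to 70 deg clockwise (from above) of the gaps; free within 12 deg of the gaps. May be absent (None).
- filter4: White bayonet filter, 46 mm across, 62 mm high, about 120 g; origin: centre of underside, z up. Black grip bar on top, 36 mm long (along its x), 12 thick, from 40 to 62 mm up. Two lugs at its foot along +x and -x (radius 23 mm, 10 wide, 5 high). Starts locked, lugs under the rim, bar 45 to 70 deg clockwise (from above) of the gaps; free within 12 deg of the gaps. May be absent (None).
- guard (a joint): Swing guard over the ports: a clear square plate with a steel frame, 124 mm square, top 99 mm above the bench, on an upright pivot. 0 rad: shut, over all four ports; grows clockwise seen from above as it swings away over the far side; stop at 2.3 rad. It stays where it is left.
- guard_knob (a point): Centre of the top of the black upright round knob in the middle of the guard plate: 22 mm in diameter, 40 mm high (top 139 mm above the bench). It is 141 mm from the pivot and moves with the guard.
- guard_pivot (a point): On the vertical pivot axis of the guard, 90 mm above the bench.
- dial (a joint): Gas flow dial: 0 rad when its white pointer is on the thick standby mark; grows clockwise seen from above. Range -2.6 to 2.6 rad, stays where it is left.
- dial_axis (a point): On the dial's vertical turning axis at the top of its grip bar, 62 mm above the bench. The bar is black, 44 mm long, 12 mm thick, 24 mm high above a round skirt; a white line on one end of its top is the pointer. The bar lies along the pointer. The dial sits on a white box 84 x 84 x 30 mm.
- standby_mark (a point): The thick, long black mark of the scale on the dial box, 34 mm from the dial's axis; the other marks are thin and 30 degrees apart.
- tray: Loose open grey plastic tray, 150 x 150 mm, 30 mm high, walls and floor 4-5 mm thick. Origin: centre of its underside, z up. About 0.7 kg.
- beaker: Bystander: glass beaker, 60 mm wide, 75 mm high. Origin at its underside or middle. Leave alone.
- reagent: Bystander: amber bottle, 60 mm wide, 130 mm high. Origin at its underside or middle. Leave alone.
- wrench: Bystander: wrench, 150 mm long, lying flat. Origin at its underside or middle. Leave alone.
- oring: Bystander: rubber ring, 44 mm across, 6 mm thick, lying flat. Origin at its underside or middle. Leave alone.
- dish: Bystander: glass dish, 80 mm across, 18 mm high. Origin at its underside or middle. Leave alone.
- jar: Bystander: small white jar, 50 mm wide, 60 mm high. Origin at its underside or middle. Leave alone.
- carton: Bystander: cardboard carton, 90 x 60 x 45 mm. Origin at its underside or middle. Leave alone.
Not all that is in view belongs to the job. There is more than one size of the tray; the one meant has the size given above.

How it is judged:
By the outcome, as a careful person would: the job done as asked, in the order asked, and still so for the second after the job is handed in, with the robot touching nothing.
Of filter1, filter2, filter3, filter4 only 2 to 4 are there at a start; the rules pass over those that are not, and their reading is None.
At some moment in a run one of tray may be knocked a few centimetres aside while the robot is not near it.
Once in a run the grip may slacken for a moment while it holds something.
It also fails if it takes over 210 s, if anything falls off the work surface, if the arm or the gripper's body presses on something with over 40 N, if the wrist force passes 120 N, or if a joint passes its speed limit or range.

## Working session

There is one attempt and no reset: what is moved stays moved. The work goes in short steps, Python scripts to look and compute and a tool call to move; the robot and the scene stay as the last step left them, time stands still between calls to the robot, and variables do not carry over. Pictures are saved under pics/ and viewed, and the job is handed in when it is done.

Besides the shell and the picture viewer there is one more tool, called as a command line: name --pt "numbers of a row" for each row, then --argument value for the rest. play_rows: Moves the arm, as the interface text tells. Its arguments: {"type":"object","properties":{"motion":{"type":"array"},"grip_force":{"type":"number"}},"required":["motion"]}

```bash
ls; mkdir -p pics
cat > h.py <<'E'
import numpy as np, cv2
from cell import robot
def snap(cam,name,crop=None,scale=1):
    im=robot.get_image(cam); p=im["pixels"]
    if crop: p=p[crop[1]:crop[3],crop[0]:crop[2]]
    p=cv2.resize(p,None,fx=scale,fy=scale,interpolation=cv2.INTER_CUBIC)
    cv2.imwrite(f"pics/{name}.png",p[...,::-1]); return im
def ray(im,uv):
    K=np.array(im["mtx"]);E=np.array(im["extrinsics"]);R=E[:3,:3];t=E[:3,3]
    d=R.T@np.linalg.solve(K,[uv[0],uv[1],1.]);return -R.T@t,d
def atz(im,uv,z):
    o,d=ray(im,uv);return o+d*(z-o[2])/d[2]
def proj(im,P):
    K=np.array(im["mtx"]);E=np.array(im["extrinsics"]);c=E[:3,:3]@np.array(P)+E[:3,3];u=K@c;return u[:2]/u[2]
def tri(obs):
    A=np.zeros((3,3));b=np.zeros(3)
    for im,uv in obs:
        o,d=ray(im,uv);d/=np.linalg.norm(d);M=np.eye(3)-np.outer(d,d);A+=M;b+=M@o
    return np.linalg.solve(A,b)
E
python3 - <<'E'
from h import *
for c in ["top","side","wrist"]:
    im=snap(c,c+"0",scale=1.5)
    print(c,np.round(im["extrinsics"],3).tolist(),np.round(im["mtx"],1).tolist())
s=robot.get_state();print(s)
E
```

```text
pics
top [[0.019, -1.0, 0.01, 0.031], [-0.995, -0.02, -0.099, 0.485], [0.099, -0.008, -0.995, 1.66], [0.0, 0.0, 0.0, 1.0]] [[430.5, 0.0, 247.7], [0.0, 430.5, 196.7], [0.0, 0.0, 1.0]]
side [[0.989, -0.149, 0.003, -0.464], [-0.076, -0.524, -0.848, 0.14], [0.129, 0.838, -0.53, 1.442], [0.0, 0.0, 0.0, 1.0]] [[489.5, 0.0, 254.3], [0.0, 489.5, 190.2], [0.0, 0.0, 1.0]]
wrist [[0.238, 0.971, -0.003, -0.624], [0.919, -0.224, 0.325, -0.041], [0.315, -0.08, -0.946, 0.381], [0.0, 0.0, 0.0, 1.0]] [[303.3, 0.0, 256.6], [0.0, 303.3, 191.8], [0.0, 0.0, 1.0]]
{'t': 0.15, 'q': array([ 1.15251831e+00,  5.28239648e-01,  1.43364146e+00, -1.59653320e-05,
        1.18138586e+00, -1.78495845e-01]), 'qd': array([-0.00073444, -0.00361973, -0.00330977, -0.00043885, -0.0011546 ,
       -0.00046483]), 'joint_efforts': array([ 2.39115889e-04, -4.42745018e+01, -1.78275740e+01, -2.37548647e-04,
        5.57199761e-03,  1.10554748e-05]), 'ee_pos': array([0.14817333, 0.60660377, 0.23055574]), 'ee_rot': array([[-9.71391078e-01,  2.37484585e-01, -6.66588205e-04],
       [ 2.37485353e-01,  9.71389905e-01, -1.53596918e-03],
       [ 2.82748048e-04, -1.65033170e-03, -9.99998598e-01]]), 'contact_force': array([ 0.16168142, -0.4180308 , -0.15117419]), 'torque': array([ 0.02884794, -0.03266434, -0.01649858]), 'width': 0.9999650580026973}
```

View pics/top0.png

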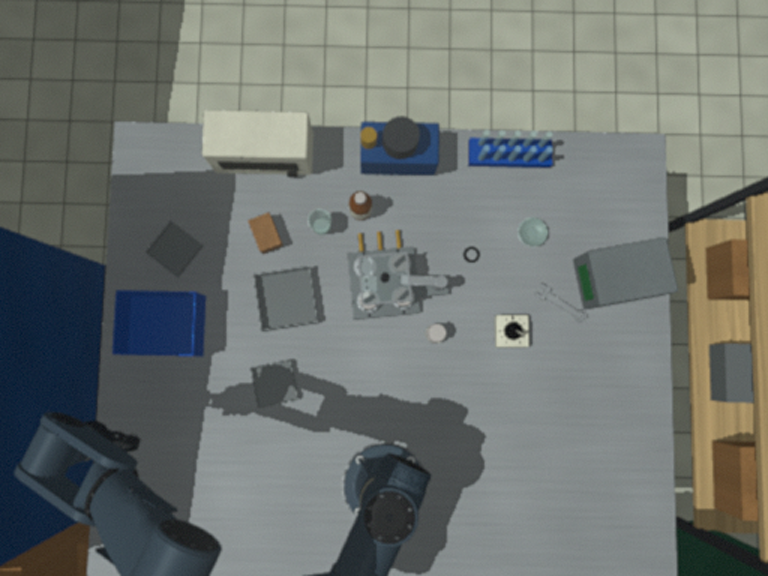

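View pics/side0.png

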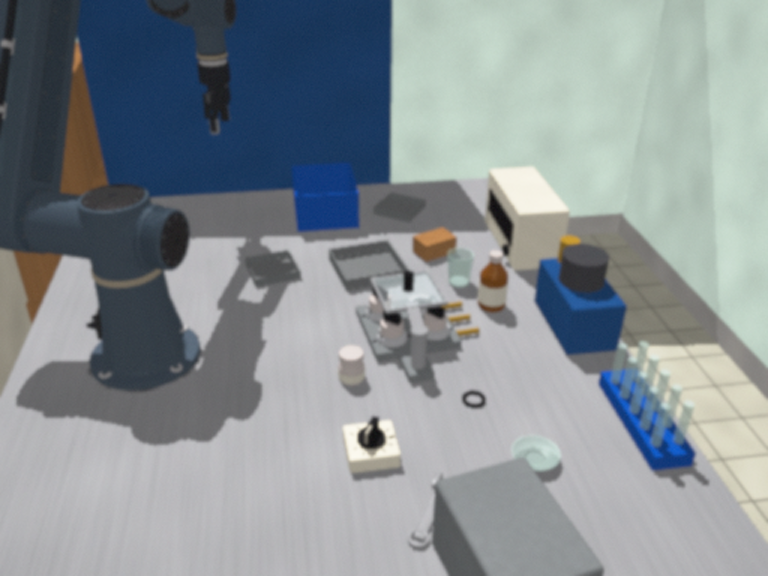

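View pics/wrist0.png

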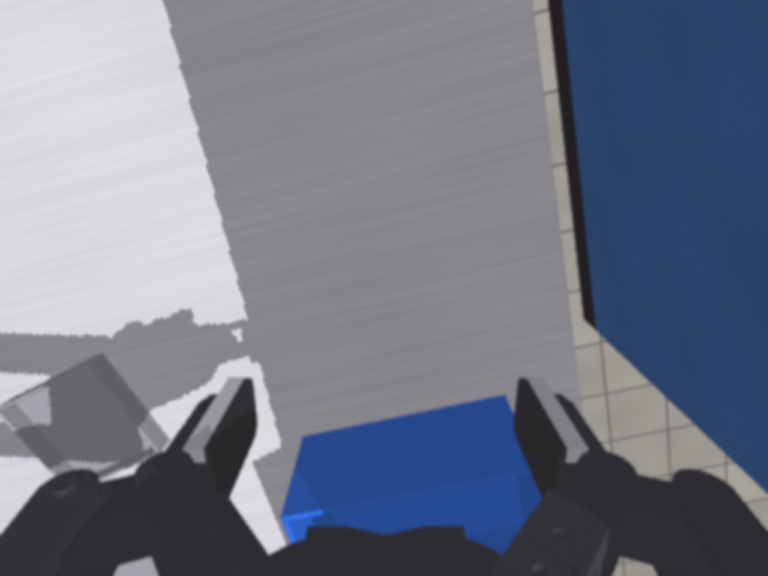

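Run:
```python
from h import *
for c in ["top","side"]:
    im=robot.get_image(c)
    for q in ["manifold","port1","filter1","guard_knob","guard_pivot","dial_axis","standby_mark","tray","beaker","reagent","wrench","oring","dish","jar","carton"]:
        r=robot.mark_of(c,q)
        print(c,q,[(np.round(d["centre"]).astype(int).tolist(),round(d["score"],2)) for d in r[:5]])
```

```text
top manifold [([252, 188], 0.55)]
top port1 [([244, 200], 0.86), ([243, 179], 0.79), ([266, 202], 0.72), ([269, 178], 0.65)]
top filter1 [([246, 204], 0.57), ([268, 198], 0.49)]
top guard_knob [([255, 184], 0.77), ([192, 198], 0.5)]
top guard_pivot [([291, 189], 0.84)]
top dial_axis [([343, 221], 0.7), ([242, 179], 0.32)]
top standby_mark []
top tray [([116, 167], 0.97), ([182, 253], 0.92), ([194, 200], 0.61)]
top beaker [([215, 150], 0.78)]
top reagent [([240, 139], 0.76)]
top wrench [([342, 218], 0.73), ([265, 176], 0.59), ([244, 199], 0.51), ([373, 203], 0.44)]
top oring [([265, 179], 0.61), ([315, 169], 0.45)]
top dish [([267, 200], 0.74), ([245, 180], 0.61), ([354, 156], 0.52), ([266, 174], 0.32)]
top jar [([287, 222], 0.53)]
top carton [([177, 154], 0.97)]
side manifold [([267, 222], 0.94), ([254, 210], 0.49)]
side port1 [([252, 213], 0.91), ([290, 221], 0.91), ([263, 224], 0.8), ([279, 204], 0.58)]
side filter1 [([286, 219], 0.73), ([261, 223], 0.56), ([254, 211], 0.56), ([329, 206], 0.31)]
side guard_knob [([267, 184], 0.88)]
side guard_pivot [([279, 224], 0.69)]
side dial_axis [([249, 285], 0.65)]
side standby_mark [([261, 288], 0.59)]
side tray [([244, 182], 0.94), ([268, 141], 0.93), ([183, 179], 0.74)]
side beaker [([305, 187], 0.68), ([245, 180], 0.22)]
side reagent [([327, 205], 0.65)]
side wrench [([290, 342], 0.57)]
side oring [([309, 265], 0.51)]
side dish [([357, 307], 0.56)]
side jar [([236, 252], 0.68)]
side carton [([289, 168], 0.68), ([330, 206], 0.59)]
```

Run:
```python
from h import *
im=robot.get_image("top"); s=robot.get_image("side")
def show(n,a,b,z=None):
    print(n,"tri" ,np.round(tri([(im,a),(s,b)]),3), "top@z",np.round(atz(im,a,z),3) if z is not None else "", "side@z",np.round(atz(s,b,z),3) if z is not None else "")
show("knob",(255.5,184.5),(271,180+7),0.139)
show("pivot",(291,189),(279,224),.09)
show("dial",(343,220),(249,285),.062)
show("mani",(252,188),(267,222),0.02)
show("tray",(192.5,199),(244,176),0.0)
show("jar",(292,222),(236,252),0)
# tray sizes in top image
for n,pts,z in [("traybig",[(171,184),(211,177),(216,215),(176,220)],.03),("small",[(167,246),(196,240),(201,264),(171,271)],.03),("dark",[(98,166),(116,148),(135,164),(117,184)],.0)]:
    P=[atz(im,p,z) for p in pts]; print(n,[round(float(np.linalg.norm(P[i]-P[(i+1)%4])),3) for i in range(4)],np.round(np.mean(P,0),3))
for n,z in [("tray",.0)]:
  for d in robot.cut_out("top",n):
    m=d["region"].astype(np.uint8);c=max(cv2.findContours(m,0,2)[0],key=cv2.contourArea);r=cv2.minAreaRect(c);b=cv2.boxPoints(r)
    P=[atz(im,p,.03) for p in b];print(d["score"],[round(float(np.linalg.norm(P[i]-P[(i+1)%4])),3) for i in range(4)],np.round(np.mean(P,0),3))
snap("top","topz",(160,130,400,290),3.3); snap("side","sidez",(200,140,360,340),3.5)
```

```text
knob tri [0.521 0.013 0.121] top@z [0.518 0.014 0.139] side@z [ 0.515 -0.016  0.139]
pivot tri [ 0.515 -0.123  0.083] top@z [ 0.51  -0.121  0.09 ] side@z [ 0.518 -0.133  0.09 ]
dial tri [ 0.403 -0.326  0.057] top@z [ 0.398 -0.324  0.062] side@z [ 0.406 -0.331  0.062]
mani tri [ 0.518  0.024 -0.014] top@z [0.519 0.024 0.02 ] side@z [ 0.505 -0.023  0.02 ]
tray tri [0.471 0.256 0.022] top@z [0.473 0.259 0.   ] side@z [0.476 0.293 0.   ]
jar tri [ 0.393 -0.136  0.008] top@z [ 0.39  -0.136  0.   ] side@z [ 0.398 -0.126  0.   ]
traybig [0.158, 0.15, 0.156, 0.142] [0.47  0.251 0.03 ]
small [0.114, 0.094, 0.117, 0.097] [0.253 0.282 0.03 ]
dark [0.101, 0.101, 0.106, 0.106] [0.601 0.566 0.   ]
0.78 [0.107, 0.105, 0.107, 0.105] [0.253 0.287 0.03 ]
0.72 [0.157, 0.152, 0.155, 0.151] [0.471 0.266 0.03 ]
0.59 [0.111, 0.112, 0.111, 0.112] [0.597 0.56  0.03 ]
```

View pics/topz.png

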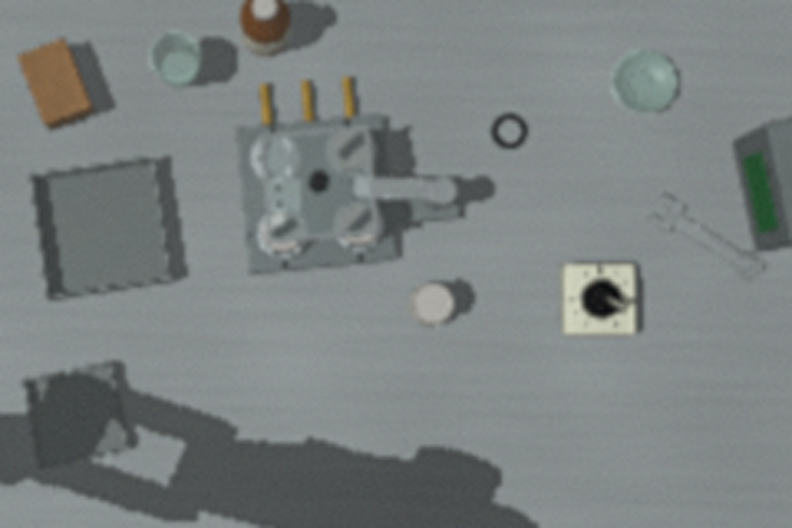

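View pics/sidez.png

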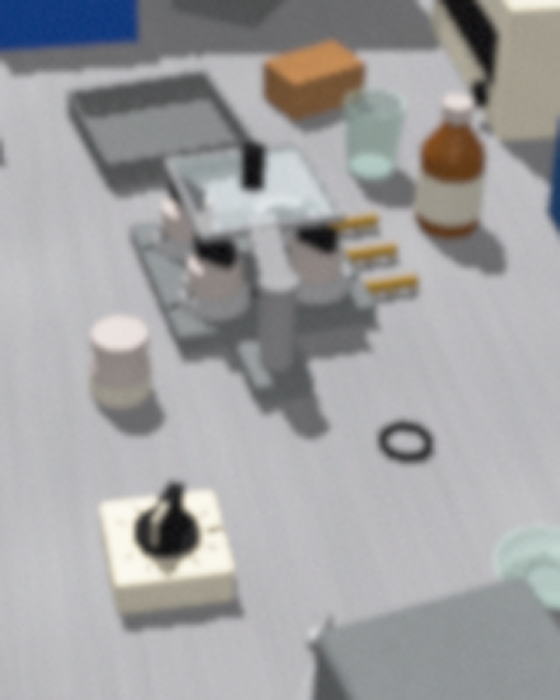

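```bash
cat >> h.py <<'E'
def plan(*wps):
    """wps: (x,y,z,xang_deg or None); print rows chunks in tool frame from the measured pose"""
    s=robot.get_state();p=s["ee_pos"].copy();R=s["ee_rot"];a=np.degrees(np.arctan2(R[1,0],R[0,0]))
    for w in wps:
        t=np.array(w[:3]);b=a if w[3] is None else w[3]
        da=(b-a+180)%360-180
        n=int(max(np.ceil(np.linalg.norm(t-p)/.040),np.ceil(abs(da)/7),1))
        # rows: const world velocity while turning
        out=[]
        st=(t-p)/n
        for i in range(n):
            th=np.radians(a+da*i/n);c,s_=np.cos(th),np.sin(th)
            x=np.array([c,s_,0]);y=np.array([s_,-c,0])
            out.append([round(100*st@x,2),round(100*st@y,2),round(-100*st[2],2),round(-da/n,2)])
        q6=90+np.degrees(np.arctan2(t[1],t[0]))-(a+da)
        print(n,"rows to",w,"q6~",round((q6+180)%360-180),"d_tool total",np.round((t-p)*100,2), "da",round(da,2))
        if abs(da)<.01 or True: print(out if abs(da)>.3 else out[0])
        p=t;a=a+da
def st():
    s=robot.get_state();R=s["ee_rot"];print("t",round(s["t"],2),"pos",np.round(s["ee_pos"],4),"xang",round(float(np.degrees(np.arctan2(R[1,0],R[0,0]))),2),"tilt",round(float(R[2,2]),4),"F",np.round(s["contact_force"],1),"w",round(s["width"],3),"q6",round(float(s["q"][5]),2))
E
python3 - <<'E'
from h import *
im=robot.get_image("wrist");s=robot.get_state()
o,d=ray(im,(256,192));print("cam",s["ee_rot"].T@(o-s["ee_pos"]),s["ee_rot"].T@d)
plan((.43,.30,.231,180),(.43,-.1,.231,180),(.42,-.30,.231,180))
E
```

```text
cam [ 0.08419807  0.00016339 -0.14105248] [-0.32622876 -0.00331639  0.94528715]
11 rows to (0.43, 0.3, 0.231, 180) q6~ -55 d_tool total [ 2.816e+01 -3.071e+01 -3.000e-02] da 13.74
[[np.float64(-3.15), np.float64(-2.1), np.float64(0.0), np.float64(-1.25)], [np.float64(-3.1), np.float64(-2.17), np.float64(0.0), np.float64(-1.25)], [np.float64(-3.06), np.float64(-2.24), np.float64(0.0), np.float64(-1.25)], [np.float64(-3.01), np.float64(-2.31), np.float64(0.0), np.float64(-1.25)], [np.float64(-2.95), np.float64(-2.37), np.float64(0.0), np.float64(-1.25)], [np.float64(-2.9), np.float64(-2.43), np.float64(0.0), np.float64(-1.25)], [np.float64(-2.85), np.float64(-2.5), np.float64(0.0), np.float64(-1.25)], [np.float64(-2.79), np.float64(-2.56), np.float64(0.0), np.float64(-1.25)], [np.float64(-2.74), np.float64(-2.62), np.float64(0.0), np.float64(-1.25)], [np.float64(-2.68), np.float64(-2.68), np.float64(0.0), np.float64(-1.25)], [np.float64(-2.62), np.float64(-2.74), np.float64(0.0), np.float64(-1.25)]]
10 rows to (0.43, -0.1, 0.231, 180) q6~ -103 d_tool total [  0. -40.   0.] da 0.0
[np.float64(-0.0), np.float64(-4.0), np.float64(-0.0), np.float64(-0.0)]
6 rows to (0.42, -0.3, 0.231, 180) q6~ -126 d_tool total [ -1. -20.   0.] da 0.0
[np.float64(0.17), np.float64(-3.33), np.float64(-0.0), np.float64(-0.0)]
```

play_rows --pt "1 0 0 0 -6.9" --pt "1 0 0 0 -6.9" --pt "1 -3.5 -2.5 0 0" --pt "1 -3.5 -2.5 0 0" --pt "1 -3.5 -2.5 0 0" --pt "1 -3.5 -2.5 0 0" --pt "1 -3.5 -2.5 0 0" --pt "1 -3.5 -2.5 0 0" --pt "1 -3.5 -2.5 0 0" --pt "1 -3 -2.5 0 0" --pt "1 0 -4 0 0" --pt "1 0 -4 0 0"

```text
t: 3.05
ee_pos: [0.4183, 0.3315, 0.2312]
ee_rot: [[-1.0, -0.0, 0.002], [-0.0, 1.0, 0.001], [-0.002, 0.001, -1.0]]
contact_force: [-0.1, -1.5, -0.8]
width: 1.001
```

Run:
```python
from h import *
st()
```

```text
t 3.05 pos [0.4183 0.3315 0.2312] xang -179.99 tilt -1.0 F [-0.1 -1.5 -0.8] w 1.001 q6 -1.11
```

play_rows --pt "1 0 -4 -1 0" --pt "1 0 -4 -1 0" --pt "1 0 -4 -1 0" --pt "1 0 -4 0 0" --pt "1 0 -4 0 0" --pt "1 0 -4 0 0" --pt "1 0 -4 0 0" --pt "1 0 -3 0 0" --pt "1 0 0 0 0"

```text
t: 3.8
ee_pos: [0.4173, 0.0181, 0.2618]
ee_rot: [[-1.0, 0.005, 0.002], [0.005, 1.0, -0.003], [-0.002, -0.003, -1.0]]
contact_force: [1.3, 0.8, -0.3]
width: 0.995
```

Run:
```python
from h import *
st();im=snap("wrist","w1",scale=1.5)
for q in ["port1","filter1","guard_knob","guard_pivot"]:
  print(q,[(np.round(d["centre"],1).tolist(),round(d["score"],2)) for d in robot.mark_of("wrist",q)[:5]])
```

```text
t 3.8 pos [0.4173 0.0181 0.2618] xang 179.7 tilt -1.0 F [ 1.3  0.8 -0.3] w 0.995 q6 -1.79
port1 [([216.8, 202.4], 0.75), ([280.3, 198.7], 0.59), ([10.4, 304.2], 0.55)]
filter1 [([216.9, 203.3], 0.96), ([280.3, 196.8], 0.75)]
guard_knob [([251.9, 277.7], 0.81), ([279.9, 197.1], 0.41)]
guard_pivot [([133.2, 253.5], 0.64)]
```

View pics/w1.png

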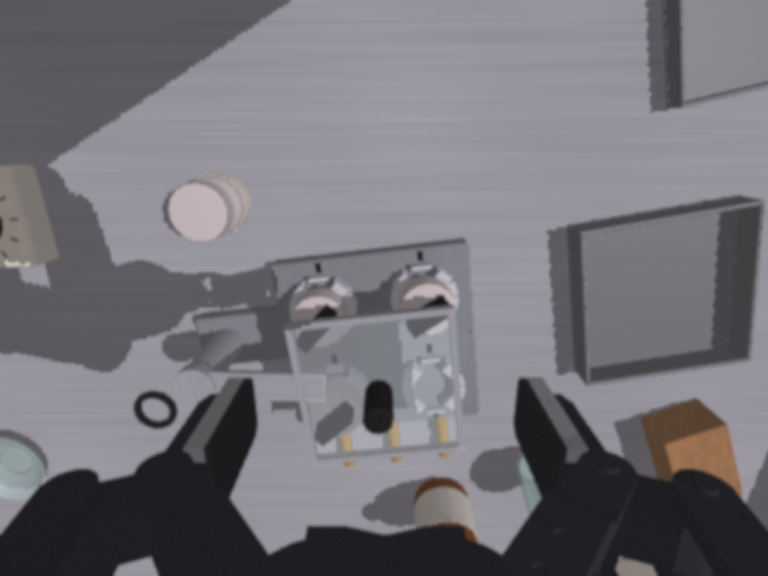

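play_rows --pt "1 0 -4 0 0" --pt "1 0 -4 0 0" --pt "1 0 -4 0 0" --pt "1 0 -4 0 0" --pt "1 0 -4 0 0" --pt "1 0 -4 0 0" --pt "1 0 -2 0 7" --pt "1 0 0 0 7" --pt "1 0 0 0 7" --pt "1 0 0 0 7" --pt "1 0 0 0 7" --pt "1 0 0 0 7"

```text
t: 5.05
ee_pos: [0.4174, -0.2355, 0.2611]
ee_rot: [[-0.742, 0.671, -0.0], [0.671, 0.742, 0.001], [0.001, 0.0, -1.0]]
contact_force: [-0.1, -0.3, -0.6]
width: 0.998
```

play_rows --pt "1 0 0 0 7" --pt "1 0 0 0 7" --pt "1 0 0 0 7" --pt "1 0 0 0 7" --pt "1 0 0 0 7" --pt "1 0 0 0 7" --pt "1 0 0 0 6" --pt "1 0 0 3 0" --pt "1 0 0 3 0" --pt "1 0 0 0 0"

```text
t: 5.88
ee_pos: [0.4147, -0.2332, 0.1972]
ee_rot: [[-0.004, 1.0, -0.008], [1.0, 0.004, 0.007], [0.007, -0.008, -1.0]]
contact_force: [-0.3, 1.1, -0.4]
width: 0.997
```

Run:
```python
from h import *
st();im=snap("wrist","w2",scale=1.5)
for q in ["dial_axis","standby_mark"]:
  print(q,[(np.round(d["centre"],1).tolist(),round(d["score"],2)) for d in robot.mark_of("wrist",q)[:5]])
```

```text
t 5.88 pos [ 0.4147 -0.2332  0.1972] xang 90.22 tilt -0.9999 F [-0.3  1.1 -0.4] w 0.997 q6 -0.75
dial_axis [([245.4, 264.0], 0.73)]
standby_mark [([276.7, 251.2], 0.67)]
```

View pics/w2.png

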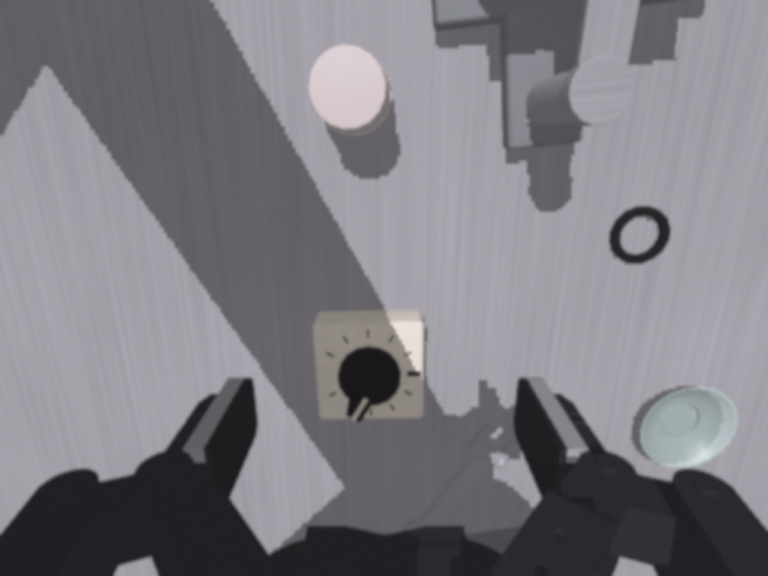

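Run:
```python
from h import *
im=snap("wrist","w2z",(195,195,300,295),7)
a=atz(im,(246,253),.062);print(a)
for p in [(246,251)]: print(atz(im,p,.038))
print("mark",atz(im,(276.7,250),.03))
```

```text
[ 0.40631797 -0.31768255  0.062     ]
[ 0.40543617 -0.32920435  0.038     ]
mark [ 0.4410394 -0.3324526  0.03     ]
```

View pics/w2z.png

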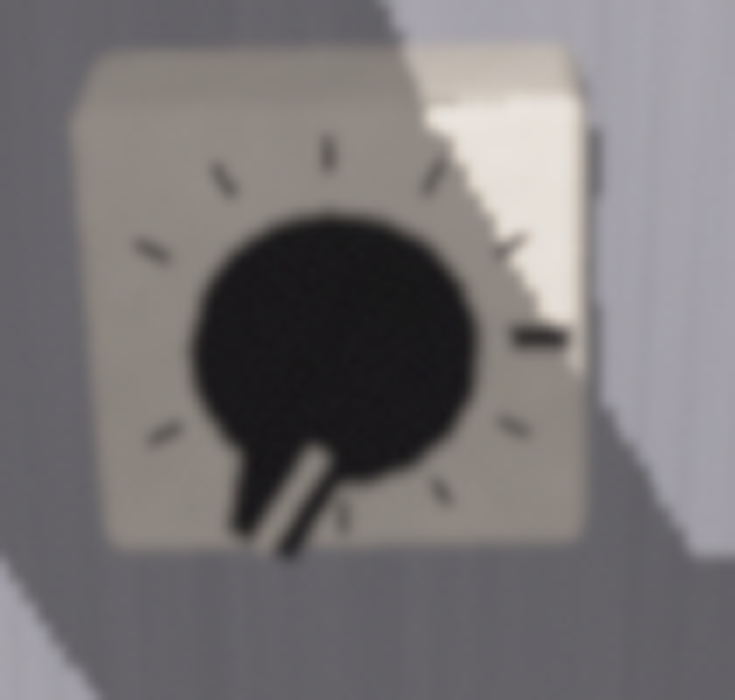

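Run:
```python
from h import *
im=robot.get_image("wrist")
c=lambda u,v:(u/7+195,v/7+195)
i=atz(im,c(318,450),.062);o=atz(im,c(270,545),.062);e=atz(im,c(262,543),.062)
d=(o-i)/np.linalg.norm(o-i);print("pointer dir deg",np.degrees(np.arctan2(d[1],d[0])),"len",np.linalg.norm(o-i),"axis?",e-.022*d, "end",e)
print("skirt",atz(im,c(335,348),.038))
B=[atz(im,c(*p),.03) for p in [(75,125),(582,95),(582,542),(105,548)]];print(np.round(B,4),np.mean(B,0))
m=atz(im,c(540,336),.03);a=atz(im,c(335,348),.038)
for n,p in [("thick",(540,336)),("th2",(512,337)),("th3",(567,336)),("l",(165,433)),("l2",(152,248)),("t",(328,154)),("b",(343,517)),("r",(513,426)),("r2",(510,246)),("bl",(440,490)),("tl",(224,180)),("tr",(434,176))]:
  q=atz(im,c(*p),.03);v=q-a;print(n,np.round(q,4),round(float(np.degrees(np.arctan2(v[1],v[0]))),1),round(float(np.hypot(v[0],v[1])),4))
```

```text
pointer dir deg -114.5179443608699 len 0.018521605309204357 axis? [ 0.4009838  -0.32298208  0.062     ] end [ 0.39185428 -0.34299837  0.062     ]
skirt [ 0.40243092 -0.32235247  0.038     ]
[[ 0.361  -0.2866  0.03  ]
 [ 0.442  -0.2813  0.03  ]
 [ 0.4441 -0.3644  0.03  ]
 [ 0.3619 -0.3656  0.03  ]] [ 0.4022394  -0.32449439  0.03      ]
thick [ 0.4361 -0.3245  0.03  ] -3.7 0.0337
th2 [ 0.4315 -0.3247  0.03  ] -4.7 0.0291
th3 [ 0.4406 -0.3245  0.03  ] -3.3 0.0382
l [ 0.3731 -0.343   0.03  ] -144.9 0.0358
l2 [ 0.3724 -0.3084  0.03  ] 155.1 0.0331
t [ 0.4014 -0.2916  0.03  ] 92.0 0.0307
b [ 0.403  -0.3594  0.03  ] -89.1 0.0371
r [ 0.4319 -0.3416  0.03  ] -33.2 0.0352
r2 [ 0.4309 -0.308   0.03  ] 26.8 0.0319
bl [ 0.4196 -0.3541  0.03  ] -61.6 0.0361
tl [ 0.3845 -0.2962  0.03  ] 124.4 0.0317
tr [ 0.4184 -0.2955  0.03  ] 59.2 0.0313
```

Run:
```python
from h import *
plan((.402,-.3245,.12,None),(.402,-.3245,.12,65.5),(.402,-.3245,.044,65.5))
```

```text
4 rows to (0.402, -0.3245, 0.12, None) q6~ -39 d_tool total [-1.59 -8.7  -8.28] da 0.0
[np.float64(-2.17), np.float64(-0.4), np.float64(2.07), np.float64(-0.0)]
4 rows to (0.402, -0.3245, 0.12, 65.5) q6~ -14 d_tool total [0. 0. 0.] da -24.63
[[np.float64(0.0), np.float64(0.0), np.float64(-0.0), np.float64(6.16)], [np.float64(0.0), np.float64(0.0), np.float64(-0.0), np.float64(6.16)], [np.float64(0.0), np.float64(0.0), np.float64(-0.0), np.float64(6.16)], [np.float64(0.0), np.float64(0.0), np.float64(-0.0), np.float64(6.16)]]
2 rows to (0.402, -0.3245, 0.044, 65.5) q6~ -14 d_tool total [ 0.   0.  -7.6] da 0.0
[np.float64(0.0), np.float64(0.0), np.float64(3.8), np.float64(-0.0)]
```

play_rows --pt "0.5 -2.17 -0.4 2.07 0" --pt "0.5 -2.17 -0.4 2.07 0" --pt "0.5 -2.17 -0.4 2.07 0" --pt "0.5 -2.17 -0.4 2.07 0" --pt "0.5 0 0 0 6.16" --pt "0.5 0 0 0 6.16" --pt "0.5 0 0 0 6.16" --pt "0.5 0 0 0 6.16" --pt "0.5 0 0 0 0" --pt "0.5 0 0 0 0" --pt "0.5 0 0 0 0"

```text
t: 7.05
ee_pos: [0.4013, -0.3244, 0.1194]
ee_rot: [[0.414, 0.91, 0.001], [0.91, -0.414, -0.002], [-0.001, 0.002, -1.0]]
contact_force: [0.1, -0.4, 1.0]
width: 0.499
```

Run:
```python
from h import *
st();im=snap("wrist","w3",scale=1.5)
plan((.402,-.3245,.12,65.5),(.402,-.3245,.044,65.5))
print(proj(im,(.402,-.3245,.062)))
```

```text
t 7.05 pos [ 0.4013 -0.3244  0.1194] xang 65.56 tilt -1.0 F [ 0.1 -0.4  1. ] w 0.499 q6 -0.47
1 rows to (0.402, -0.3245, 0.12, 65.5) q6~ -14 d_tool total [ 0.09 -0.02  0.08] da -0.03
[np.float64(0.02), np.float64(0.09), np.float64(-0.08), np.float64(0.03)]
2 rows to (0.402, -0.3245, 0.044, 65.5) q6~ -14 d_tool total [ 0.   0.  -7.6] da 0.0
[np.float64(0.0), np.float64(0.0), np.float64(3.8), np.float64(-0.0)]
[257.84066261 212.04655335]
```

View pics/w3.png

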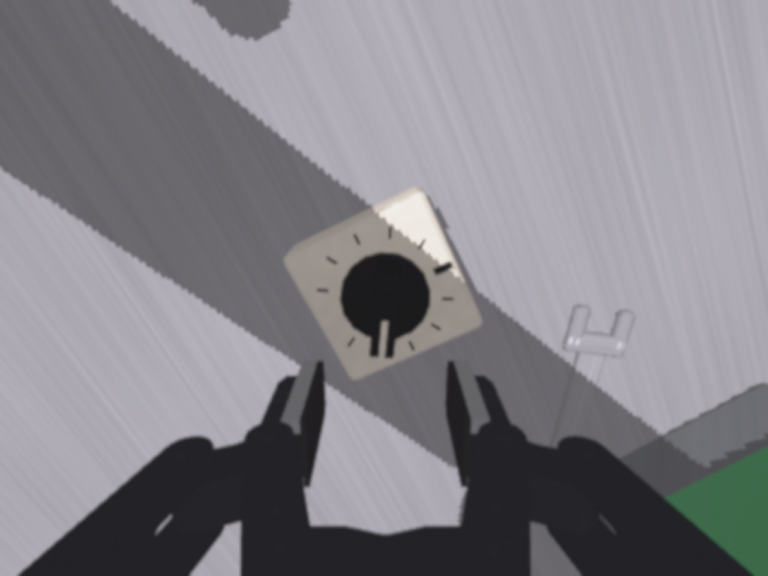

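play_rows --pt "0.5 0 0.05 2.5 0" --pt "0.5 0 0 2.5 0" --pt "0.5 0 0 1.5 0" --pt "0.5 0 0 1.0 0" --pt "0.5 0 0 0 0" --pt "0 0 0 0 0" --pt "0 0 0 0 0" --pt "0 0 0 0 0" --pt "0 0 0 0 0" --pt "0 0 0 0 0" --pt "0 0 0 0 0" --grip_force 35

```text
t: 8.02
ee_pos: [0.4013, -0.3246, 0.0445]
ee_rot: [[0.416, 0.91, 0.001], [0.91, -0.416, -0.001], [-0.001, 0.001, -1.0]]
contact_force: [-2.1, -0.5, 7.0]
width: 0.132
```

Run:
```python
from h import *
st()
```

```text
t 8.02 pos [ 0.4013 -0.3246  0.0445] xang 65.44 tilt -1.0 F [-2.1 -0.5  7. ] w 0.132 q6 -0.47
```

play_rows --pt "0 0 0 0 -5" --pt "0 0 0 0 -5" --pt "0 0 0 0 -5" --pt "0 0 0 0 -5" --pt "0 0 0 0 -5" --pt "0 0 0 0 -5" --pt "0 0 0 0 -5" --pt "0 0 0 0 -5" --pt "0 0 0 0 -5" --pt "0 0 0 0 -5" --pt "0 0 0 0 -5" --pt "0 0 0 0 -5"

```text
t: 9.02
ee_pos: [0.402, -0.3245, 0.0445]
ee_rot: [[-0.583, 0.813, 0.002], [0.813, 0.583, -0.001], [-0.002, 0.001, -1.0]]
contact_force: [0.6, 1.0, 6.2]
width: 0.128
```

play_rows --pt "0 0 0 0 -5" --pt "0 0 0 0 -5" --pt "0 0 0 0 -5" --pt "0 0 0 0 -5" --pt "0 0 0 0 -5" --pt "0 0 0 0 -5" --pt "0 0 0 0 -5" --pt "0 0 0 0 -5" --pt "0 0 0 0 -5" --pt "0 0 0 0 -5" --pt "0 0 0 0 -5.5" --pt "0 0 0 0 0"

```text
t: 10.02
ee_pos: [0.4022, -0.3239, 0.0445]
ee_rot: [[-1.0, -0.019, 0.002], [-0.019, 1.0, -0.001], [-0.002, -0.001, -1.0]]
contact_force: [2.2, 2.3, 6.9]
width: 0.136
```

play_rows --pt "0 0 0 0 0" --pt "0.5 0 0 0 0" --pt "0.5 0 0 0 0" --pt "0.5 0 0 0 0" --pt "0.5 0 0 -3 0" --pt "0.5 0 0 -3 0" --pt "0.5 3 0 -3 0" --pt "0.5 3 0 -3 0" --pt "0.5 0 0 0 0"

```text
t: 10.77
ee_pos: [0.34, -0.3259, 0.1663]
ee_rot: [[-1.0, -0.015, 0.001], [-0.015, 1.0, -0.004], [-0.001, -0.004, -1.0]]
contact_force: [0.8, -0.2, 0.4]
width: 0.502
```

Run:
```python
from h import *
st();im=snap("wrist","w4",(180,140,340,260),5)
```

```text
t 10.77 pos [ 0.34   -0.3259  0.1663] xang -179.17 tilt -1.0 F [ 0.8 -0.2  0.4] w 0.502 q6 -2.59
```

View pics/w4.png

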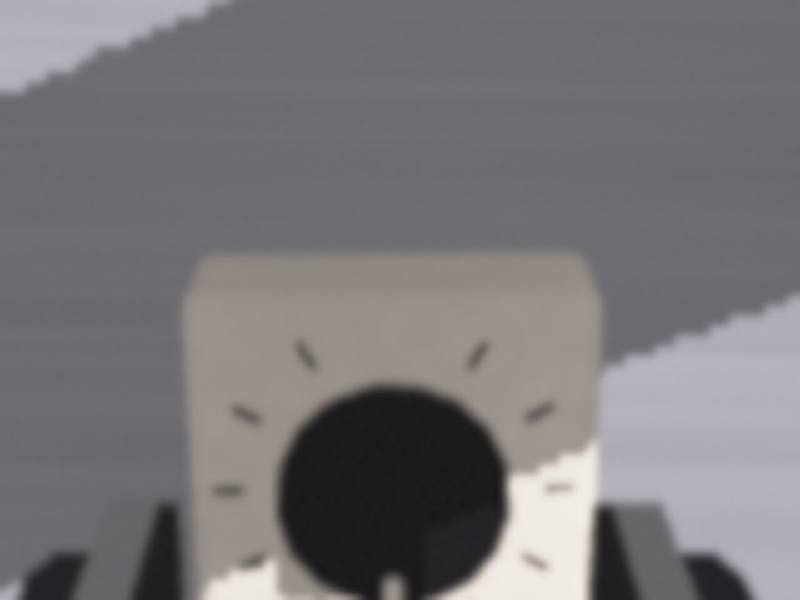

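Run:
```python
from h import *
im=snap("wrist","w5",(200,200,320,290),6)
```

```text
(no output)
```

View pics/w5.png

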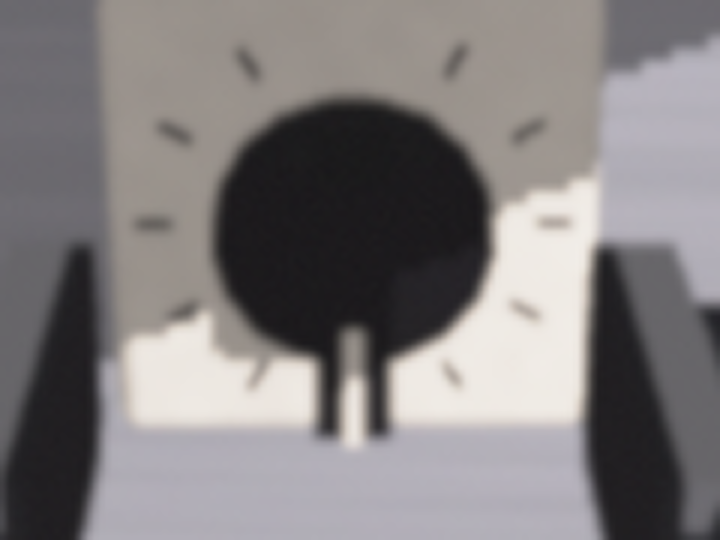

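play_rows --pt "0.6 0 0 -2 7" --pt "0.6 0 0 -2 7" --pt "0.6 0 0 -2 7" --pt "0.6 0 0 -2 7" --pt "0.6 0 0 0 7" --pt "0.6 0 0 0 7" --pt "0.6 0 0 0 7" --pt "0.6 0 0 0 7" --pt "0.6 0 0 0 7" --pt "0.6 0 0 0 7" --pt "0.6 0 0 0 7" --pt "0.6 0 0 0 7"

```text
t: 11.87
ee_pos: [0.3429, -0.3248, 0.2408]
ee_rot: [[-0.115, 0.993, -0.001], [0.993, 0.115, 0.002], [0.002, -0.001, -1.0]]
contact_force: [-0.2, 0.2, 0.3]
width: 0.6
```

play_rows --pt "0.6 0 0 0 7" --pt "0.6 3.6 1.5 0 0" --pt "0.6 3.6 1.5 0 0" --pt "0.6 3.6 1.5 0 0" --pt "0.6 3.6 1.5 0 0" --pt "0.6 3.6 1.5 0 0" --pt "0.6 3.6 1.5 0 0" --pt "0.6 3.6 1.5 0 0" --pt "0.6 3.6 1.5 0 0" --pt "0.6 3.6 1.5 0 0" --pt "0.6 3.6 1.5 0 0" --pt "0.6 0 0 0 0"

```text
t: 12.87
ee_pos: [0.4951, 0.0411, 0.241]
ee_rot: [[-0.006, 1.0, 0.001], [1.0, 0.006, 0.003], [0.003, 0.001, -1.0]]
contact_force: [1.2, -1.1, -0.0]
width: 0.598
```

Run:
```python
from h import *
st();im=snap("wrist","w6",scale=1.5);t=robot.get_image("top");s=robot.get_image("side")
for c in ["wrist","top","side"]:
 for q in ["guard_knob","guard_pivot"]:
  print(c,q,[(np.round(d["centre"],1).tolist(),round(d["score"],2)) for d in robot.mark_of(c,q)[:3]])
```

```text
t 12.87 pos [0.4951 0.0411 0.241 ] xang 90.33 tilt -1.0 F [ 1.2 -1.1 -0. ] w 0.598 q6 -0.15
wrist guard_knob [([284.8, 223.6], 0.57)]
wrist guard_pivot [([274.8, 314.2], 0.82), ([286.4, 222.2], 0.34)]
top guard_knob [([256.8, 184.2], 0.7), ([245.2, 198.1], 0.66)]
top guard_pivot [([292.4, 189.7], 0.74), ([243.7, 200.9], 0.17)]
side guard_knob [([274.0, 184.0], 0.97), ([260.7, 290.0], 0.34)]
side guard_pivot [([279.7, 222.5], 0.91), ([235.0, 253.1], 0.48), ([272.7, 185.4], 0.3)]
```

View pics/w6.png

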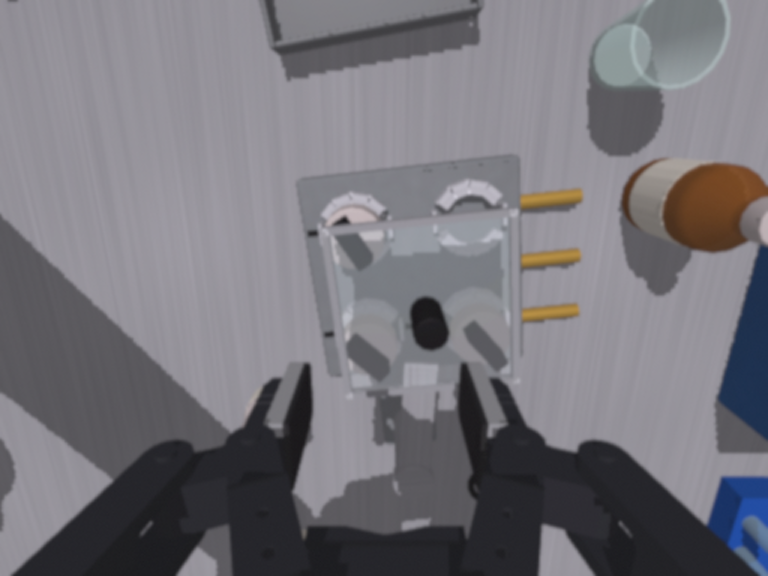

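Run:
```python
from h import *
im=robot.get_image("wrist");t=robot.get_image("top");s=robot.get_image("side")
for n,a,b,c,z in [("knob",(286.7,222),(256.3,184.4),(273.5,183.5),.139),("pivot",(274.8,314.2),(292,189.5),(279.7,223),.09)]:
  print(n,"tri wt",tri([(im,a),(t,b)]),"ws",tri([(im,a),(s,c)]),"all",tri([(im,a),(t,b),(s,c)]),"w@z",atz(im,a,z),"t@z",atz(t,b,z),"s@z",atz(s,c,z))
# plate frame corners z=.099
C=[atz(im,(u/1.5,v/1.5),.099) for u,v in [(325,230),(515,212),(517,380),(350,395)]]
print(np.round(C,4),np.mean(C,0)); print([np.linalg.norm(C[i]-C[(i+1)%4]) for i in range(4)])
```

```text
knob tri wt [0.51688565 0.01137421 0.15290505] ws [0.52265867 0.00368514 0.13774298] all [0.52144239 0.00706053 0.13724729] w@z [0.51870758 0.00492632 0.139     ] t@z [0.51834191 0.01100579 0.139     ] s@z [0.52619421 0.00219863 0.139     ]
pivot tri wt [ 0.50915978 -0.12373208  0.10549988] ws [ 0.51602911 -0.13462363  0.09443275] all [ 0.51344951 -0.12978993  0.09379116] w@z [ 0.51313553 -0.13771842  0.09      ] t@z [ 0.50809136 -0.12523729  0.09      ] s@z [ 0.52066747 -0.12825388  0.09      ]
[[ 0.4544  0.0583  0.099 ]
 [ 0.5738  0.0692  0.099 ]
 [ 0.5858 -0.0504  0.099 ]
 [ 0.4667 -0.0622  0.099 ]] [0.52019338 0.00371891 0.099     ]
[np.float64(0.11986604274278821), np.float64(0.120186111272912), np.float64(0.11970083410980496), np.float64(0.12107909310957729)]
```

play_rows --pt "0.6 -3 0.5 0 0" --pt "0.6 -3 0.5 0 0" --pt "0.6 -3 0.5 0 0" --pt "0.6 0 0 0 0" --pt "0.6 0 0 0 0"

```text
t: 13.88
ee_pos: [0.5079, -0.0569, 0.2425]
ee_rot: [[0.005, 1.0, 0.0], [1.0, -0.005, 0.0], [0.0, 0.0, -1.0]]
contact_force: [-0.7, 0.4, -0.0]
width: 0.599
```

Run:
```python
from h import *
st();im=snap("wrist","w7",scale=1.5);np.save("w7E",im["extrinsics"])
for c in ["wrist"]:
 for q in ["guard_knob","guard_pivot"]:
  r=robot.mark_of(c,q)[:3];print(c,q,[(np.round(d["centre"],1).tolist(),round(d["score"],2)) for d in r], np.round(atz(im,r[0]["centre"],.09 if "piv" in q else .139),4))
```

```text
t 13.88 pos [ 0.5079 -0.0569  0.2425] xang 89.72 tilt -1.0 F [-0.7  0.4 -0. ] w 0.599 q6 -0.33
wrist guard_knob [([276.2, 103.9], 0.58)] [0.5233 0.0148 0.139 ]
wrist guard_pivot [([264.8, 238.7], 0.82)] [ 0.5161 -0.1279  0.09  ]
```

View pics/w7.png

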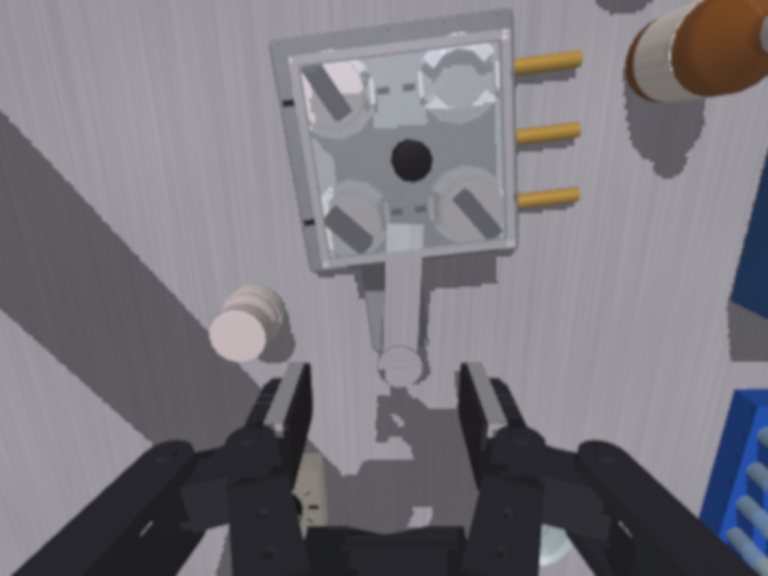

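Run:
```python
from h import *
im=robot.get_image("wrist");st()
print("knob",atz(im,(274,106.7),.139))
for z in(.09,.1,.105): print("piv",z,atz(im,(266.7,244),z))
C=[atz(im,(u/1.5,v/1.5),.099) for u,v in [(293,60),(507,33),(514,246),(323,268)]]
print(np.round(C,4),np.mean(C,0))
# manifold corners z .02
for u,v in [(272,42),(513,10)]: print(atz(im,(u/1.5,v/1.5),.02))
# black marks on manifold near gaps z .02
for u,v in [(288,102),(309,222),(383,90),(409,87),(397,211),(420,209)]: print("mk",np.round(atz(im,(u/1.5,v/1.5),.02),4))
```

```text
t 14.08 pos [ 0.5071 -0.0543  0.2424] xang 89.97 tilt -1.0 F [0.7 0.6 0.2] w 0.597 q6 -0.33
knob [0.52034334 0.01515454 0.139     ]
piv 0.09 [ 0.51749546 -0.13173575  0.09      ]
piv 0.1 [ 0.51713547 -0.12624462  0.1       ]
piv 0.105 [ 0.51695548 -0.12349906  0.105     ]
[[ 0.4551  0.0674  0.099 ]
 [ 0.5746  0.0806  0.099 ]
 [ 0.5894 -0.0404  0.099 ]
 [ 0.4663 -0.0549  0.099 ]] [0.52136465 0.01317073 0.099     ]
[0.42648114 0.08953862 0.02      ]
[0.59639102 0.10910552 0.02      ]
mk [0.4351 0.0499 0.02  ]
mk [ 0.4456 -0.0397  0.02  ]
mk [0.5055 0.0579 0.02  ]
mk [0.5245 0.0599 0.02  ]
mk [ 0.5163 -0.031   0.02  ]
mk [ 0.5347 -0.0294  0.02  ]
```

play_rows --pt "0.6 3.4 0.65 0 0" --pt "0.6 3.5 0.65 0 0" --pt "0.6 0 0 3 0" --pt "0.6 0 0 3 1" --pt "0.6 0 0 3 0" --pt "0.6 0 0 0 0" --pt "0.6 0 0 0 0" --pt "0.6 0 0 0 0"

```text
t: 14.75
ee_pos: [0.5215, 0.014, 0.1536]
ee_rot: [[0.018, 1.0, 0.002], [1.0, -0.018, -0.0], [-0.0, 0.002, -1.0]]
contact_force: [-0.5, -0.5, 0.1]
width: 0.6
```

Run:
```python
from h import *
st();im=snap("wrist","w8",scale=1.5)
plan((.5203,.0148,.107,88.7))
```

```text
t 14.75 pos [0.5215 0.014  0.1536] xang 88.97 tilt -1.0 F [-0.5 -0.5  0.1] w 0.6 q6 -0.17
2 rows to (0.5203, 0.0148, 0.107, 88.7) q6~ 3 d_tool total [-0.17  0.11 -4.71] da -0.25
[np.float64(0.05), np.float64(-0.09), np.float64(2.36), np.float64(0.12)]
```

View pics/w8.png

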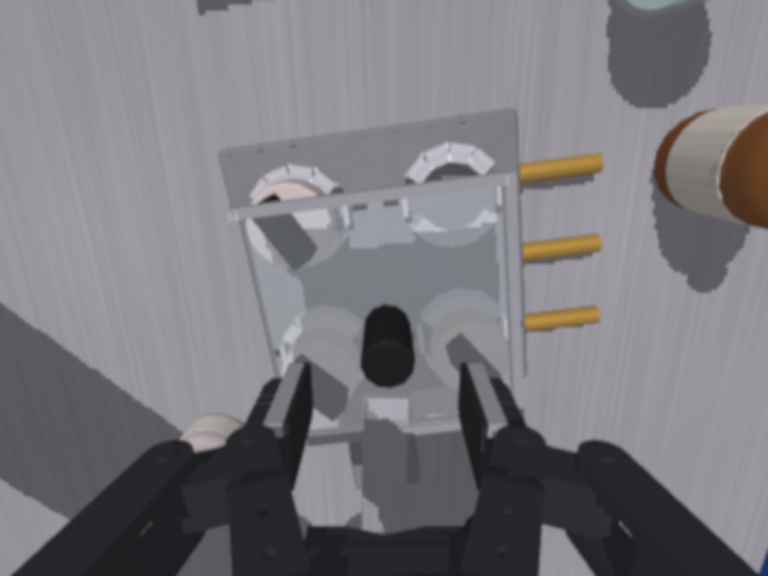

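Knob (388,360) is centred between the fingers. Descend and grip.

play_rows --pt "0.6 0 0 2.4 0" --pt "0.6 0 0 2.2 0" --pt "0.6 0 0 0 0" --pt "0 0 0 0 0" --pt "0 0 0 0 0" --pt "0 0 0 0 0" --pt "0 0 0 0 0" --pt "0 0 0 0 0" --pt "0 0 0 0 0" --grip_force 40

```text
t: 15.55
ee_pos: [0.5222, 0.0133, 0.1084]
ee_rot: [[0.019, 1.0, 0.004], [1.0, -0.019, -0.001], [-0.001, 0.004, -1.0]]
contact_force: [0.2, -0.5, 7.5]
width: 0.246
```

play_rows --pt "0 0 0.7 0 3" --pt "0 -0.08 1.47 0 6" --pt "0 -0.08 1.47 0 6" --pt "0 -0.08 1.47 0 6"

```text
t: 15.88
ee_pos: [0.5723, 0.0026, 0.1084]
ee_rot: [[0.379, 0.926, 0.003], [0.926, -0.379, -0.002], [-0.001, 0.004, -1.0]]
contact_force: [-0.9, -3.6, 5.6]
width: 0.25
```

Run:
```python
from h import *
st()
```

```text
t 15.88 pos [0.5723 0.0026 0.1084] xang 67.75 tilt -1.0 F [-0.9 -3.6  5.6] w 0.25 q6 0.2
```

play_rows --pt "0 -0.08 1.47 0 6" --pt "0 -0.08 1.47 0 6" --pt "0 -0.08 1.47 0 6" --pt "0 -0.08 1.47 0 6" --pt "0 -0.08 1.47 0 6" --pt "0 -0.08 1.47 0 6" --pt "0 -0.08 1.47 0 6" --pt "0 -0.08 1.47 0 6" --pt "0 -0.08 1.47 0 6" --pt "0 -0.08 1.47 0 6"

```text
t: 16.72
ee_pos: [0.6591, -0.1095, 0.1085]
ee_rot: [[0.991, 0.135, 0.005], [0.135, -0.991, -0.003], [0.005, 0.004, -1.0]]
contact_force: [1.3, -1.6, 1.7]
width: 0.239
```

play_rows --pt "0 -0.08 1.47 0 6" --pt "0 -0.08 1.47 0 6" --pt "0 -0.08 1.47 0 6" --pt "0 -0.08 1.47 0 6" --pt "0 -0.08 1.47 0 6" --pt "0 -0.08 1.47 0 6" --pt "0 0 0 0 0" --pt "0 0 0 0 0"

```text
t: 17.38
ee_pos: [0.6435, -0.1969, 0.1085]
ee_rot: [[0.882, -0.471, 0.006], [-0.471, -0.882, -0.005], [0.008, 0.002, -1.0]]
contact_force: [2.9, -4.4, 1.3]
width: 0.243
```

Run:
```python
from h import *
st()
```

```text
t 17.38 pos [ 0.6435 -0.1969  0.1085] xang -28.1 tilt -1.0 F [ 2.9 -4.4  1.3] w 0.243 q6 1.6
```

play_rows --pt "0 -0.08 1.47 0 6" --pt "0 -0.04 0.98 0 4" --pt "0 0 0.5 0 2" --pt "0 0 0.5 0 2" --pt "0 0 0 0 0" --pt "0 0 0 0 0"

```text
t: 17.88
ee_pos: [0.6243, -0.2239, 0.1085]
ee_rot: [[0.742, -0.67, 0.007], [-0.67, -0.742, -0.005], [0.008, -0.001, -1.0]]
contact_force: [3.7, -4.0, 2.6]
width: 0.24
```

Run:
```python
from h import *
st()
```

```text
t 17.88 pos [ 0.6243 -0.2239  0.1085] xang -42.08 tilt -1.0 F [ 3.7 -4.   2.6] w 0.24 q6 1.79
```

play_rows --pt "0.6 0 0 0 0" --pt "0.6 0 0 0 0" --pt "0.6 0 0 0 0" --pt "0.6 0 0 0 0" --pt "0.6 0 0 -4 0" --pt "0.6 0 0 -4 0" --pt "0.6 0 0 -4 0" --pt "0.6 0 0 -2 0"

```text
t: 18.55
ee_pos: [0.6234, -0.222, 0.2516]
ee_rot: [[0.743, -0.67, 0.006], [-0.67, -0.743, -0.003], [0.007, -0.002, -1.0]]
contact_force: [1.5, -0.6, 1.7]
width: 0.602
```

Run:
```python
from h import *
st();im=snap("top","t2",(160,130,400,290),3.3)
plan((.43,.02,.25,None),(.43,.02,.25,180))
```

```text
t 18.55 pos [ 0.6234 -0.222   0.2516] xang -42.04 tilt -1.0 F [ 1.5 -0.6  1.7] w 0.602 q6 1.79
8 rows to (0.43, 0.02, 0.25, None) q6~ 135 d_tool total [-19.49  24.27  -0.49] da 0.0
[np.float64(-3.84), np.float64(-0.62), np.float64(0.06), np.float64(-0.0)]
20 rows to (0.43, 0.02, 0.25, 180) q6~ -87 d_tool total [0. 0. 0.] da -137.97
[[np.float64(0.0), np.float64(0.0), np.float64(-0.0), np.float64(6.9)], [np.float64(0.0), np.float64(0.0), np.float64(-0.0), np.float64(6.9)], [np.float64(0.0), np.float64(0.0), np.float64(-0.0), np.float64(6.9)], [np.float64(0.0), np.float64(0.0), np.float64(-0.0), np.float64(6.9)], [np.float64(0.0), np.float64(0.0), np.float64(-0.0), np.float64(6.9)], [np.float64(0.0), np.float64(0.0), np.float64(-0.0), np.float64(6.9)], [np.float64(0.0), np.float64(0.0), np.float64(-0.0), np.float64(6.9)], [np.float64(0.0), np.float64(0.0), np.float64(-0.0), np.float64(6.9)], [np.float64(0.0), np.float64(0.0), np.float64(-0.0), np.float64(6.9)], [np.float64(0.0), np.float64(0.0), np.float64(-0.0), np.float64(6.9)], [np.float64(0.0), np.float64(0.0), np.float64(-0.0), np.float64(6.9)], [np.float64(0.0), np.float64(0.0), np.float64(-0.0), np.float64(6.9)], [np.float64(0.0), np.float64(0.0), np.float64(-0.0), np.float64(6.9)], [np.float64(0.0), np.float64(0.0), np.float64(-0.0), np.float64(6.9)], [np.float64(0.0), np.float64(0.0), np.float64(-0.0), np.float64(6.9)], [np.float64(0.0), np.float64(0.0), np.float64(-0.0), np.float64(6.9)], [np.float64(0.0), np.float64(0.0), np.float64(-0.0), np.float64(6.9)], [np.float64(0.0), np.float64(0.0), np.float64(-0.0), np.float64(6.9)], [np.float64(0.0), np.float64(0.0), np.float64(-0.0), np.float64(6.9)], [np.float64(0.0), np.float64(0.0), np.float64(-0.0), np.float64(6.9)]]
```

View pics/t2.png

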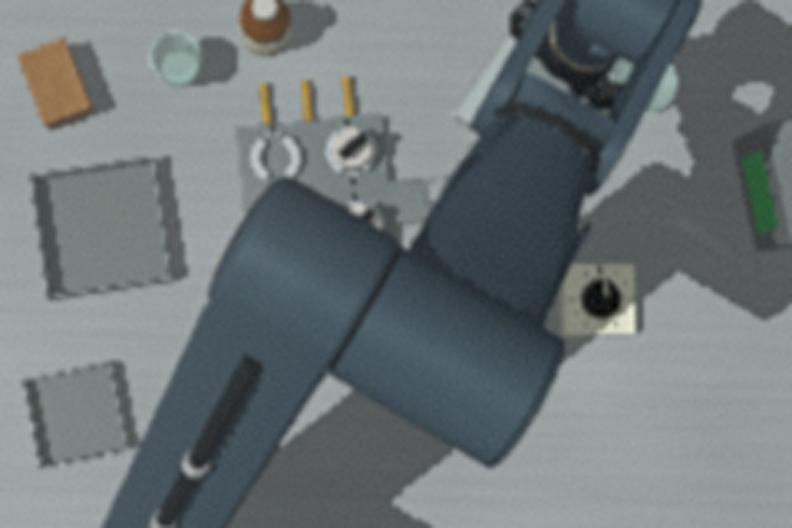

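play_rows --pt "0.5 -3.84 -0.62 0 0" --pt "0.5 -3.84 -0.62 0 0" --pt "0.5 -3.84 -0.62 0 0" --pt "0.5 -3.84 -0.62 0 0" --pt "0.5 -3.84 -0.62 0 0" --pt "0.5 -3.84 -0.62 0 0" --pt "0.5 -3.84 -0.62 0 0" --pt "0.5 -3.84 -0.62 0 -7" --pt "0.5 0 0 0 -7" --pt "0.5 0 0 0 -7" --pt "0.5 0 0 0 -7" --pt "0.5 0 0 0 -7"

```text
t: 19.6
ee_pos: [0.426, 0.0219, 0.2463]
ee_rot: [[0.993, -0.116, -0.001], [-0.116, -0.993, 0.0], [-0.001, -0.0, -1.0]]
contact_force: [0.4, -0.6, 0.1]
width: 0.503
```

play_rows --pt "0.5 0 0 0 -7" --pt "0.5 0 0 0 -7" --pt "0.5 0 0 0 -7" --pt "0.5 0 0 0 -7" --pt "0.5 0 0 0 -7" --pt "0.5 0 0 0 -7" --pt "0.5 0 0 0 -7" --pt "0.5 0 0 0 -7" --pt "0.5 0 0 0 -7" --pt "0.5 0 0 0 -7" --pt "0.5 0 0 0 -7" --pt "0.5 0 0 0 -7"

```text
t: 20.6
ee_pos: [0.4262, 0.0215, 0.2461]
ee_rot: [[0.22, 0.976, -0.001], [0.976, -0.22, 0.0], [0.0, -0.001, -1.0]]
contact_force: [-0.1, -0.9, 1.1]
width: 0.501
```

play_rows --pt "0.5 0 0 0 -7" --pt "0.5 0 0 0 -7" --pt "0.5 0 0 0 -7" --pt "0.5 0 0 0 -7" --pt "0.5 0 0 0 -7" --pt "0.5 0 0 0 -7" --pt "0.5 0 0 0 0" --pt "0.5 0 0 0 0" --pt "0.5 0 0 0 0" --pt "0.5 0 0 0 0"

```text
t: 21.43
ee_pos: [0.4267, 0.0213, 0.2464]
ee_rot: [[-0.482, 0.876, -0.0], [0.876, 0.482, 0.0], [0.0, -0.0, -1.0]]
contact_force: [-0.0, 0.5, -1.2]
width: 0.503
```

Run:
```python
from h import *
st();im=snap("wrist","w9",scale=1.5);np.savez("w9",**{k:np.array(v) for k,v in im.items()})
for q in ["filter1","port1","tray"]:
  r=robot.mark_of("wrist",q)[:4];print(q,[(np.round(d["centre"],1).tolist(),round(d["score"],2)) for d in r], [np.round(atz(im,d["centre"],.02),3).tolist() for d in r])
```

```text
t 21.43 pos [0.4267 0.0213 0.2464] xang 118.83 tilt -1.0 F [-0.   0.5 -1.2] w 0.503 q6 -0.72
filter1 [([270.7, 216.4], 0.91), ([333.3, 238.1], 0.88), ([298.5, 155.1], 0.83), ([270.0, 217.2], 0.21)] [[0.48, -0.037, 0.02], [0.57, -0.024, 0.02], [0.469, 0.051, 0.02], [0.479, -0.039, 0.02]]
port1 [([333.4, 239.3], 0.82), ([269.8, 216.1], 0.7), ([297.5, 157.0], 0.69), ([366.8, 180.2], 0.56)] [[0.571, -0.026, 0.02], [0.478, -0.037, 0.02], [0.469, 0.048, 0.02], [0.562, 0.065, 0.02]]
tray [] []
```

View pics/w9.png

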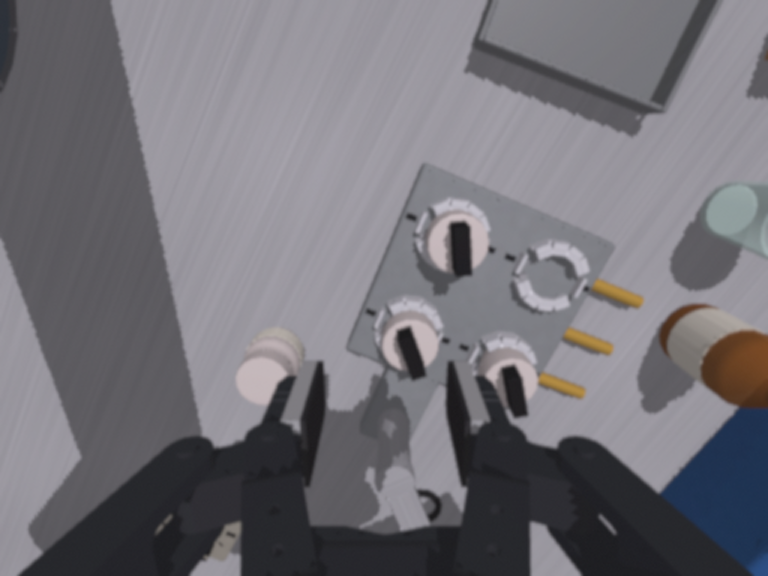

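Run:
```python
from h import *
im=snap("wrist","w10",(245,125,365,285),5)
```

```text
(no output)
```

View pics/w10.png

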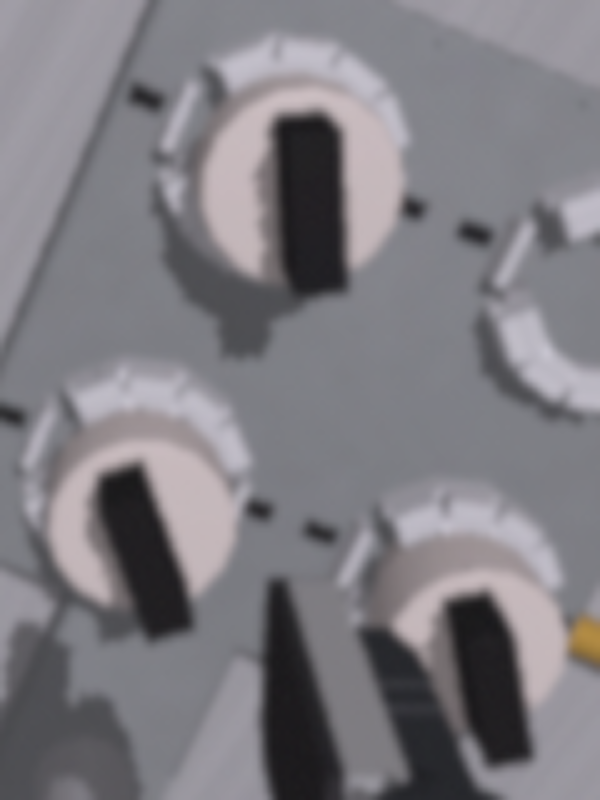

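Run:
```python
from h import *
im=robot.get_image("wrist")
c=lambda u,v:(u/5+245,v/5+125)
P={"A":(.4805,-.036),"B":(.5703,-.0252),"C":(.470,.053)}
D={"A":[(150,640),(192,630)],"B":[(488,765),(530,758)],"C":[(297,292),(347,290)]}
L={"A":[(97,488),(150,640),(145,465),(192,630)],"B":[(447,600),(488,765),(497,595),(530,758)],"C":[(275,125),(297,292),(340,125),(347,290)]}
W={"A":[(48,520),(240,520),(145,435),(150,625)]}
for k in P:
  a,b=[atz(im,c(*p),.082) for p in D[k]];m=(a+b)/2;d=m[:2]-np.array(P[k])
  l=[atz(im,c(*p),.082) for p in L[k]]
  g=lambda v:round(float(np.degrees(np.arctan2(v[1],v[0]))),1)
  print(k,"endlen",round(float(np.linalg.norm(a-b)),4),"perp",g(b-a),"from axis",g(d),round(float(np.hypot(*d)),4),"edges",g(l[1]-l[0]),g(l[3]-l[2]),"proj axis top",np.round((proj(im,(*P[k],.082))-[245,125])*5),np.round((proj(im,(*P[k],.060))-[245,125])*5))
```

```text
A endlen 0.0099 perp 44.1 from axis -42.3 0.0191 edges -43.1 -45.5 proj axis top [145. 564.] [140. 521.]
B endlen 0.0099 perp 40.1 from axis -52.0 0.0184 edges -44.2 -45.8 proj axis top [504. 695.] [479. 646.]
C endlen 0.0105 perp 31.3 from axis -54.1 0.0188 edges -51.1 -55.3 proj axis top [316. 205.] [300. 180.]
```

Run:
```python
from h import *
plan((.470,.053,.13,None),(.47,.053,.13,126),(.470,.053,.064,126))
```

```text
4 rows to (0.47, 0.053, 0.13, None) q6~ -22 d_tool total [  4.31   3.18 -11.64] da 0.0
[np.float64(0.17), np.float64(1.33), np.float64(2.91), np.float64(-0.0)]
2 rows to (0.47, 0.053, 0.13, 126) q6~ -30 d_tool total [0. 0. 0.] da 7.1
[[np.float64(0.0), np.float64(0.0), np.float64(-0.0), np.float64(-3.55)], [np.float64(0.0), np.float64(0.0), np.float64(-0.0), np.float64(-3.55)]]
2 rows to (0.47, 0.053, 0.064, 126) q6~ -30 d_tool total [ 0.   0.  -6.6] da 0.0
[np.float64(0.0), np.float64(0.0), np.float64(3.3), np.float64(-0.0)]
```

play_rows --pt "0.4 0.17 1.33 2.91 0" --pt "0.4 0.17 1.33 2.91 0" --pt "0.4 0.17 1.33 2.91 0" --pt "0.4 0.17 1.33 2.91 -3.5" --pt "0.4 0 0 0 -3.6" --pt "0.4 0 0 0 0" --pt "0.4 0 0 0 0" --pt "0.4 0 0 0 0"

```text
t: 22.4
ee_pos: [0.4705, 0.0528, 0.1307]
ee_rot: [[-0.587, 0.81, 0.001], [0.81, 0.587, -0.0], [-0.001, 0.001, -1.0]]
contact_force: [0.6, 0.6, -0.8]
width: 0.399
```

Run:
```python
from h import *
st();im=snap("wrist","w11",scale=1.5)
plan((.47,.053,.13,126))
```

```text
t 22.4 pos [0.4705 0.0528 0.1307] xang 125.93 tilt -1.0 F [ 0.6  0.6 -0.8] w 0.399 q6 -0.75
1 rows to (0.47, 0.053, 0.13, 126) q6~ -30 d_tool total [-0.06  0.03 -0.1 ] da 0.06
[np.float64(0.06), np.float64(-0.03), np.float64(0.1), np.float64(-0.06)]
```

View pics/w11.png

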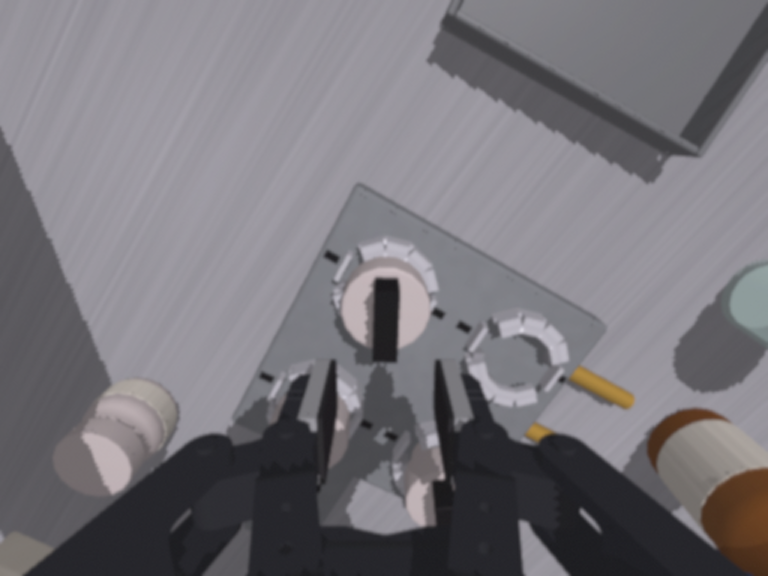

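play_rows --pt "0.4 0 0 2.5 0" --pt "0.4 0 0 2.5 0" --pt "0.4 0 0 1.6 0" --pt "0.4 0 0 0 0" --pt "0 0 0 0 0" --pt "0 0 0 0 0" --pt "0 0 0 0 0" --pt "0 0 0 0 0" --pt "0 0 0 0 0" --pt "0 0 0 0 0" --grip_force 50

```text
t: 23.28
ee_pos: [0.4713, 0.0527, 0.0654]
ee_rot: [[-0.588, 0.809, 0.003], [0.809, 0.588, -0.001], [-0.002, 0.002, -1.0]]
contact_force: [-0.5, -0.7, 7.3]
width: 0.12
```

play_rows --pt "0 0 0 0 -5" --pt "0 0 0 0 -5" --pt "0 0 0 0 -5" --pt "0 0 0 0 -5" --pt "0 0 0 0 -5" --pt "0 0 0 0 -5" --pt "0 0 0 0 -5" --pt "0 0 0 0 -5" --pt "0 0 0 0 -5" --pt "0 0 0 0 -5" --pt "0 0 0 0 -5" --pt "0 0 0 0 -5"

```text
t: 24.28
ee_pos: [0.4715, 0.0529, 0.0654]
ee_rot: [[-0.994, -0.109, 0.004], [-0.109, 0.994, -0.0], [-0.004, -0.001, -1.0]]
contact_force: [0.2, 1.1, 5.8]
width: 0.125
```

play_rows --pt "0 0 0 0 -1.5" --pt "0 0 0 0 0" --pt "0 0 0 0 0"

```text
t: 24.53
ee_pos: [0.4715, 0.0528, 0.0654]
ee_rot: [[-0.991, -0.131, 0.004], [-0.131, 0.991, -0.0], [-0.003, -0.001, -1.0]]
contact_force: [-0.3, 1.3, 6.1]
width: 0.127
```

Run:
```python
from h import *
st();print(robot.get_state()["torque"])
```

```text
t 24.53 pos [0.4715 0.0528 0.0654] xang -172.48 tilt -1.0 F [-0.3  1.3  6.1] w 0.127 q6 -1.83
[ 0.08262812 -0.02801604  0.00941131]
```

play_rows --pt "0 0 0 -1 0" --pt "0 0 0 -1 0" --pt "0 0 0 -1 0" --pt "0 0 0 -2 0" --pt "0 0 0 -2 0" --pt "0 0 0 -2 0" --pt "0 0 0 -2 0" --pt "0 0 0 0 0" --grip_force 60

```text
t: 25.2
ee_pos: [0.4724, 0.0528, 0.1776]
ee_rot: [[-0.991, -0.131, 0.008], [-0.131, 0.991, -0.001], [-0.008, -0.002, -1.0]]
contact_force: [0.3, 0.1, -0.1]
width: 0.121
```

Run:
```python
from h import *
st();im=snap("wrist","w12",scale=1.5);snap("side","s12",(180,100,360,260),4);t=snap("top","t12",(100,130,300,290),4)
for d in robot.cut_out("top","tray"):
    m=d["region"].astype(np.uint8);c=max(cv2.findContours(m,0,2)[0],key=cv2.contourArea);r=cv2.minAreaRect(c);b=cv2.boxPoints(r)
    P=[atz(t,p,.03) for p in b];print(d["score"],[round(float(np.linalg.norm(P[i]-P[(i+1)%4])),3) for i in range(4)],np.round(P,3).tolist(),np.round(np.mean(P,0),3))
```

```text
t 25.2 pos [0.4724 0.0528 0.1776] xang -172.47 tilt -1.0 F [ 0.3  0.1 -0.1] w 0.121 q6 -1.83
0.64 [0.112, 0.115, 0.111, 0.115] [[0.586, 0.638, 0.03], [0.676, 0.572, 0.03], [0.606, 0.481, 0.03], [0.516, 0.546, 0.03]] [0.596 0.559 0.03 ]
0.57 [0.157, 0.156, 0.155, 0.156] [[0.537, 0.355, 0.03], [0.56, 0.2, 0.03], [0.406, 0.177, 0.03], [0.384, 0.33, 0.03]] [0.472 0.266 0.03 ]
0.49 [0.427, 0.236, 0.421, 0.234] [[0.634, 0.116, 0.03], [0.74, -0.297, 0.03], [0.51, -0.349, 0.03], [0.407, 0.059, 0.03]] [ 0.573 -0.118  0.03 ]
```

View pics/w12.png

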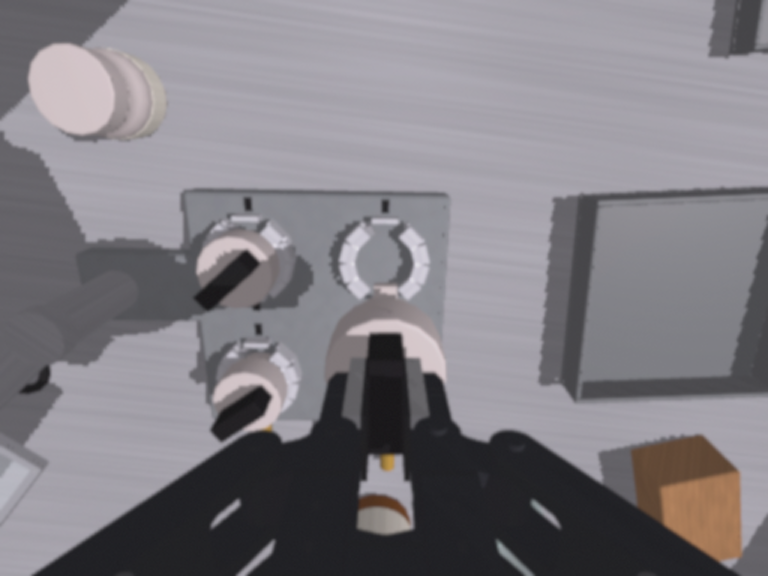

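View pics/t12.png

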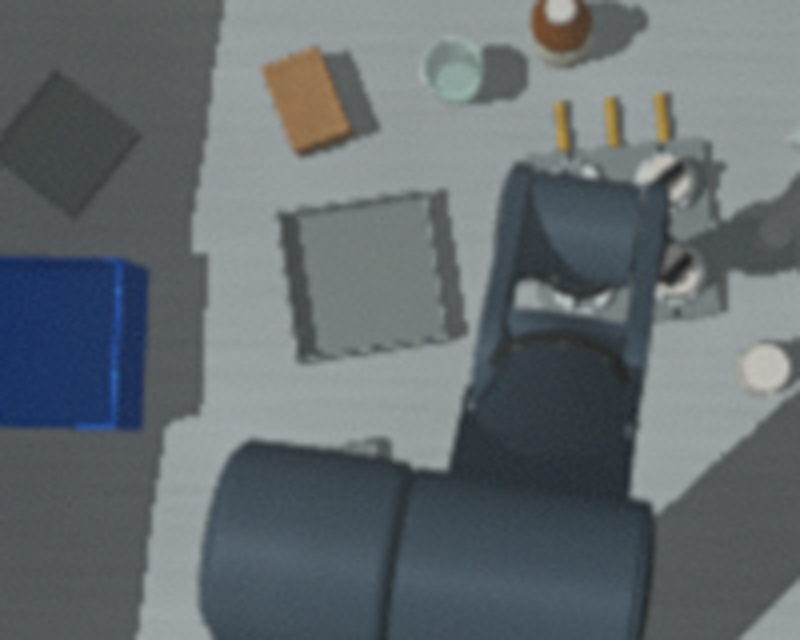

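play_rows --pt "0 -0.5 3.9 -1 0" --pt "0 -0.5 3.9 -1 0" --pt "0 -0.5 3.9 0 0" --pt "0 -0.5 3.9 0 0" --pt "0 0 0 0 0" --pt "0 0 0 0 0" --pt "0 0 0 0 0"

```text
t: 25.98
ee_pos: [0.4685, 0.2099, 0.1928]
ee_rot: [[-0.991, -0.132, -0.003], [-0.132, 0.991, -0.001], [0.003, -0.001, -1.0]]
contact_force: [0.1, -0.3, -2.0]
width: 0.127
```

Run:
```python
from h import *
robot.get_image("top");st();im=snap("wrist","w13",scale=1.5)
```

```text
t 26.03 pos [0.4688 0.2093 0.193 ] xang -172.5 tilt -1.0 F [ 0.1 -0.6 -1. ] w 0.123 q6 -1.5
```

View pics/w13.png

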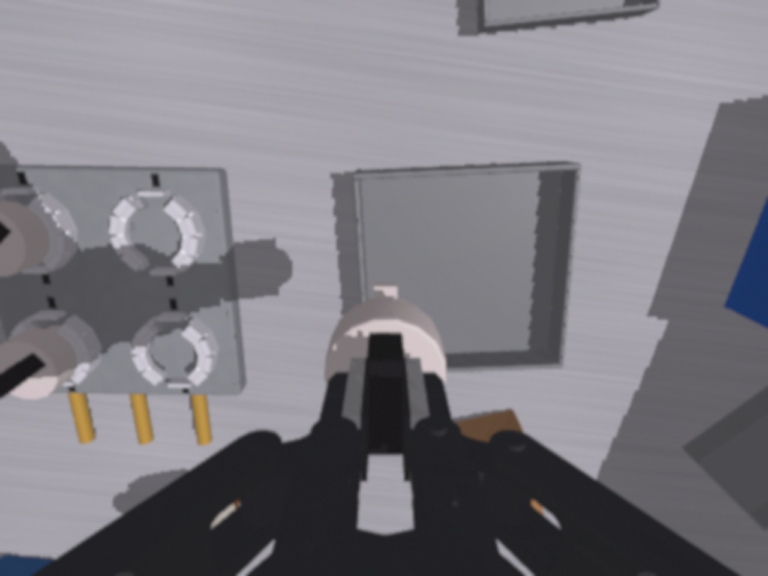

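Run:
```python
from h import *
im=robot.get_image("wrist")
P=[atz(im,(u/1.5,v/1.5),.03) for u,v in [(357,172),(580,163),(562,366)]]
print(np.round(P,4),np.linalg.norm(P[0]-P[1]),np.linalg.norm(P[1]-P[2]),"c",(P[0]+P[2])/2, np.degrees(np.arctan2(*(P[2]-P[1])[[1,0]])),np.degrees(np.arctan2(*(P[1]-P[0])[[1,0]])))
t=robot.get_image("top")
Q=[atz(t,(u/4+100,v/4+130),.03) for u,v in [(280,213),(443,190),(467,335),(300,362)]]
print(np.round(Q,4),np.mean(Q,0))
```

```text
[[0.4126 0.1831 0.03  ]
 [0.3884 0.3253 0.03  ]
 [0.5335 0.3511 0.03  ]] 0.14432251080986458 0.14740392067803973 c [0.47305524 0.26707582 0.03      ] 10.06620586911553 99.64014222461634
[[0.5299 0.3449 0.03  ]
 [0.5559 0.1867 0.03  ]
 [0.4145 0.1594 0.03  ]
 [0.3851 0.3202 0.03  ]] [0.4713468  0.25280524 0.03      ]
```

Run:
```python
from h import *
st();plan((.5006,.3044,.12,None),(.5006,.3044,.051,None))
```

```text
t 26.18 pos [0.4695 0.2088 0.1936] xang -172.61 tilt -1.0 F [ 0.2 -0.2 -0.5] w 0.124 q6 -1.5
4 rows to (0.5006, 0.3044, 0.12, None) q6~ -66 d_tool total [ 3.11  9.56 -7.36] da 0.0
[np.float64(-1.08), np.float64(2.27), np.float64(1.84), np.float64(-0.0)]
2 rows to (0.5006, 0.3044, 0.051, None) q6~ -66 d_tool total [ 0.   0.  -6.9] da 0.0
[np.float64(0.0), np.float64(0.0), np.float64(3.45), np.float64(-0.0)]
```

play_rows --pt "0 -1.08 2.27 1.84 0" --pt "0 -1.08 2.27 1.84 0" --pt "0 -1.08 2.27 1.84 0" --pt "0 -1.08 2.27 1.84 0" --pt "0 0 0 0 0" --pt "0 0 0 2.5 0" --pt "0 0 0 2 0" --pt "0 0 0 1.2 0" --pt "0 0 0 0.6 0" --pt "0 0 0 0.4 0" --pt "0 0 0 0 0"

```text
t: 27.1
ee_pos: [0.5007, 0.3052, 0.0533]
ee_rot: [[-0.992, -0.13, -0.0], [-0.13, 0.992, -0.0], [0.0, -0.0, -1.0]]
contact_force: [-0.6, -0.1, -0.2]
width: 0.123
```

Run:
```python
from h import *
st();im=snap("wrist","w14",scale=1.5)
```

```text
t 27.1 pos [0.5007 0.3052 0.0533] xang -172.53 tilt -1.0 F [-0.6 -0.1 -0.2] w 0.123 q6 -1.34
```

View pics/w14.png

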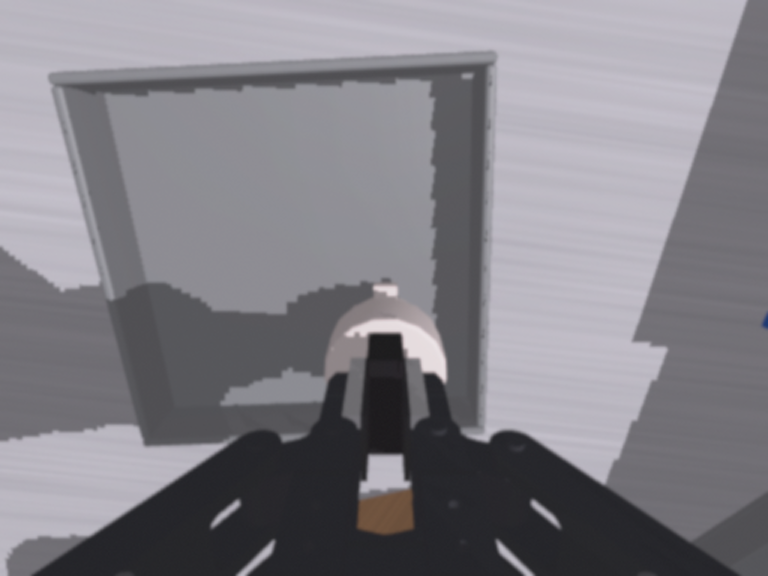

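play_rows --pt "0 0 0 0.2 0" --pt "0 0 0 0.1 0" --pt "0 0 0 0 0"

```text
t: 27.4
ee_pos: [0.5009, 0.306, 0.051]
ee_rot: [[-0.991, -0.131, 0.001], [-0.131, 0.991, 0.0], [-0.001, 0.0, -1.0]]
contact_force: [1.1, 0.2, -1.2]
width: 0.122
```

play_rows --pt "0.4 0 0 0 0" --pt "0.4 0 0 0 0" --pt "0.4 0 0 0 0" --pt "0.4 0 0 0 0" --pt "0.4 0 0 -2 0" --pt "0.4 0 0 -2 0" --pt "0.4 0 0 -4 0" --pt "0.4 0 0 -4 0" --pt "0.4 0 0 0 0" --pt "0.4 0 0 0 0"

```text
t: 28.23
ee_pos: [0.5023, 0.3066, 0.1734]
ee_rot: [[-0.991, -0.131, 0.006], [-0.131, 0.991, 0.002], [-0.007, 0.002, -1.0]]
contact_force: [-1.1, 0.4, -0.3]
width: 0.401
```

Run:
```python
from h import *
st();im=snap("wrist","w15",scale=1.5)
P={"A":(.4805,-.036)}
plan((.4805,-.036,.175,None),(.4805,-.036,.175,136.5),(.4805,-.036,.13,136.5))
```

```text
t 28.23 pos [0.5023 0.3066 0.1734] xang -172.48 tilt -1.0 F [-1.1  0.4 -0.3] w 0.401 q6 -1.34
9 rows to (0.4805, -0.036, 0.175, None) q6~ -102 d_tool total [ -2.02 -34.2    0.36] da 0.0
[np.float64(0.72), np.float64(-3.74), np.float64(-0.04), np.float64(-0.0)]
8 rows to (0.4805, -0.036, 0.175, 136.5) q6~ -51 d_tool total [0. 0. 0.] da -51.03
[[np.float64(0.0), np.float64(0.0), np.float64(-0.0), np.float64(6.38)], [np.float64(0.0), np.float64(0.0), np.float64(-0.0), np.float64(6.38)], [np.float64(0.0), np.float64(0.0), np.float64(-0.0), np.float64(6.38)], [np.float64(0.0), np.float64(0.0), np.float64(-0.0), np.float64(6.38)], [np.float64(0.0), np.float64(0.0), np.float64(-0.0), np.float64(6.38)], [np.float64(0.0), np.float64(0.0), np.float64(-0.0), np.float64(6.38)], [np.float64(0.0), np.float64(0.0), np.float64(-0.0), np.float64(6.38)], [np.float64(0.0), np.float64(0.0), np.float64(-0.0), np.float64(6.38)]]
2 rows to (0.4805, -0.036, 0.13, 136.5) q6~ -51 d_tool total [ 0.   0.  -4.5] da 0.0
[np.float64(0.0), np.float64(0.0), np.float64(2.25), np.float64(-0.0)]
```

View pics/w15.png

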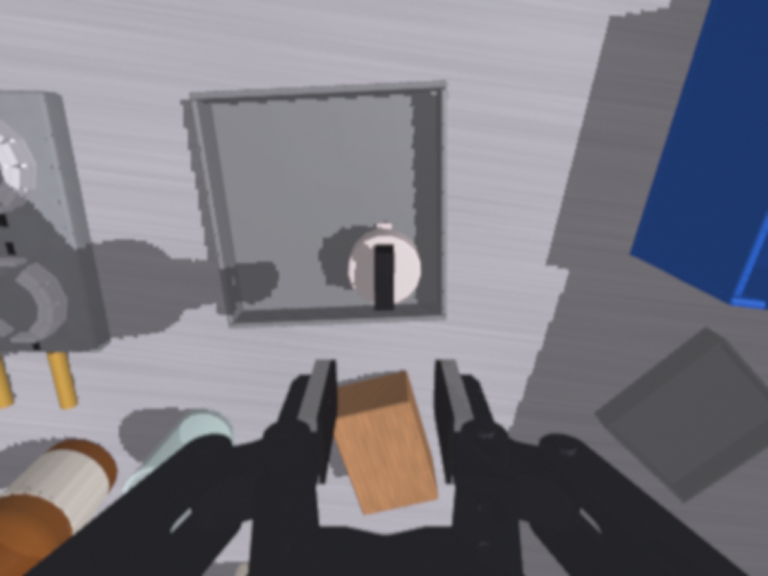

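play_rows --pt "0.4 0.72 -3.74 0 0" --pt "0.4 0.72 -3.74 0 0" --pt "0.4 0.72 -3.74 0 0" --pt "0.4 0.72 -3.74 0 0" --pt "0.4 0.72 -3.74 0 0" --pt "0.4 0.72 -3.74 0 0" --pt "0.4 0.72 -3.74 0 0" --pt "0.4 0.72 -3.74 0 0" --pt "0.4 0.72 -3.74 0 0" --pt "0.4 0 0 0 6.4" --pt "0.4 0 0 0 6.4" --pt "0.4 0 0 0 6.4"

```text
t: 29.28
ee_pos: [0.4788, -0.0372, 0.1686]
ee_rot: [[-0.978, 0.211, -0.004], [0.211, 0.978, 0.001], [0.005, 0.001, -1.0]]
contact_force: [0.3, 0.0, 0.0]
width: 0.401
```

play_rows --pt "0.4 0 0 0 6.4" --pt "0.4 0 0 0 6.4" --pt "0.4 0 0 0 6.4" --pt "0.4 0 0 0 6.4" --pt "0.4 0 0 0 6.2" --pt "0.4 0 0 2 0" --pt "0.4 0 0 2 0" --pt "0.4 0 0 0 0" --pt "0.4 0 0 0 0" --pt "0.4 0 0 0 0"

```text
t: 30.12
ee_pos: [0.4799, -0.0362, 0.1301]
ee_rot: [[-0.726, 0.688, -0.002], [0.688, 0.726, 0.0], [0.001, -0.001, -1.0]]
contact_force: [-0.1, 0.1, 0.4]
width: 0.397
```

Run:
```python
from h import *
st();im=snap("wrist","w16",scale=1.5)
plan((.4805,-.036,.0655,136.5))
```

```text
t 30.12 pos [ 0.4799 -0.0362  0.1301] xang 136.52 tilt -1.0 F [-0.1  0.1  0.4] w 0.397 q6 -1.12
2 rows to (0.4805, -0.036, 0.0655, 136.5) q6~ -51 d_tool total [ 0.    0.04 -6.51] da -0.02
[np.float64(0.01), np.float64(0.01), np.float64(3.26), np.float64(0.01)]
```

View pics/w16.png

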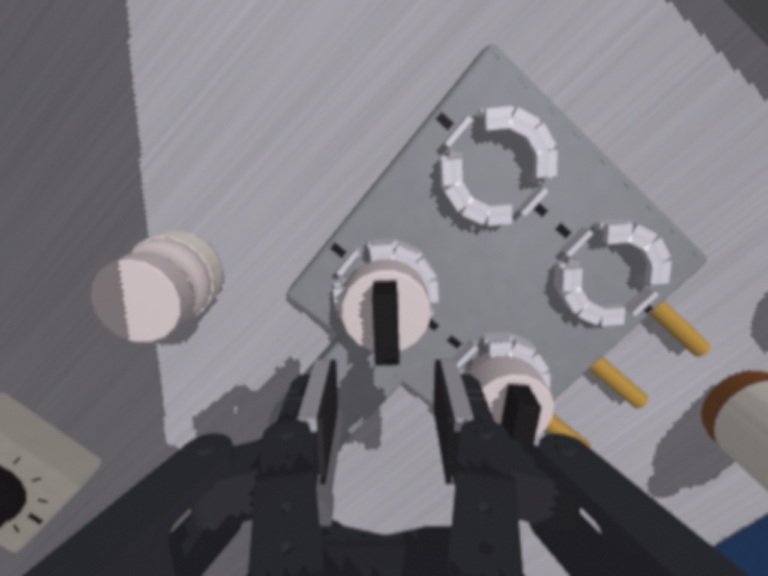

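play_rows --pt "0.4 0 0 2.5 0" --pt "0.4 0 0 2.5 0" --pt "0.4 0 0 1.5 0" --pt "0.4 0 0 0 0" --pt "0 0 0 0 0" --pt "0 0 0 0 0" --pt "0 0 0 0 0" --pt "0 0 0 0 0" --pt "0 0 0 0 0" --pt "0 0 0 0 0"

```text
t: 31.0
ee_pos: [0.4811, -0.0365, 0.0666]
ee_rot: [[-0.726, 0.688, 0.002], [0.688, 0.726, -0.001], [-0.002, 0.001, -1.0]]
contact_force: [-0.8, -0.5, 6.0]
width: 0.12
```

play_rows --pt "0 0 0 0 -5" --pt "0 0 0 0 -5" --pt "0 0 0 0 -5" --pt "0 0 0 0 -5" --pt "0 0 0 0 -5" --pt "0 0 0 0 -5" --pt "0 0 0 0 -5" --pt "0 0 0 0 -5" --pt "0 0 0 0 -5" --pt "0 0 0 0 -5" --pt "0 0 0 0 -1" --pt "0 0 0 0 0"

```text
t: 32.0
ee_pos: [0.4818, -0.0368, 0.0666]
ee_rot: [[-0.991, -0.132, 0.004], [-0.132, 0.991, -0.001], [-0.004, -0.002, -1.0]]
contact_force: [0.9, -0.0, 5.7]
width: 0.123
```

play_rows --pt "0 0 0 0 0" --pt "0 0 0 -1 0" --pt "0 0 0 -1 0" --pt "0 0 0 -1 0" --pt "0 0 0 -2 0" --pt "0 0 0 -2 0" --pt "0 0 0 -2 0" --pt "0 0 0 -2 0" --pt "0 0 0 0 0" --pt "0 0 0 0 0"

```text
t: 32.83
ee_pos: [0.4807, -0.0364, 0.1765]
ee_rot: [[-0.991, -0.131, 0.003], [-0.131, 0.991, -0.001], [-0.002, -0.001, -1.0]]
contact_force: [0.6, -0.5, -2.4]
width: 0.116
```

Run:
```python
from h import *
st();im=snap("wrist","w17",scale=1.5)
t=snap("top","t17",(100,130,300,290),4)
plan((.45,.18,.19,None))
```

```text
t 32.83 pos [ 0.4807 -0.0364  0.1765] xang -172.48 tilt -1.0 F [ 0.6 -0.5 -2.4] w 0.116 q6 -2.01
6 rows to (0.45, 0.18, 0.19, None) q6~ -76 d_tool total [-2.94 21.61  1.52] da 0.0
[np.float64(0.01), np.float64(3.63), np.float64(-0.25), np.float64(-0.0)]
```

View pics/w17.png

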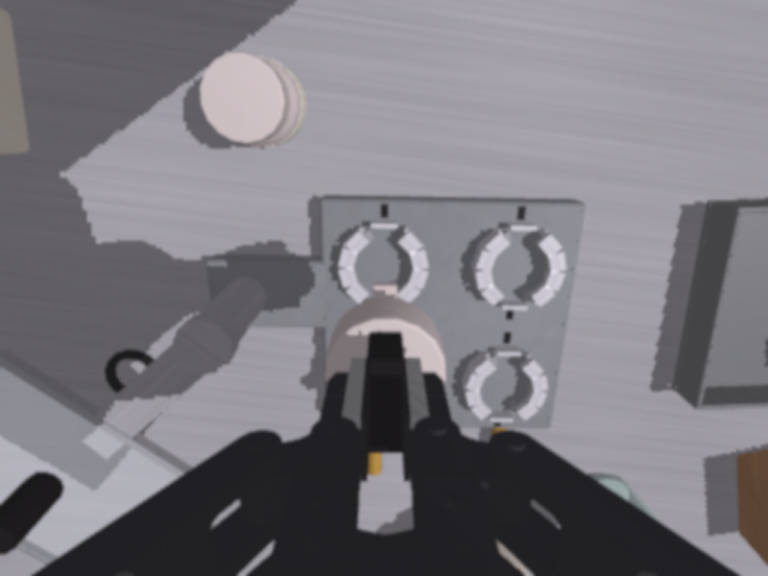

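play_rows --pt "0 0 3.6 -0.25 0" --pt "0 0 3.6 -0.25 0" --pt "0 0 3.6 -0.25 0" --pt "0 0 3.6 -0.25 0" --pt "0 0 3.6 -0.25 0" --pt "0 0 3.6 -0.25 0" --pt "0 0 0 0 0" --pt "0 0 0 0 0" --pt "0 0 0 0 0"

```text
t: 33.68
ee_pos: [0.4512, 0.1776, 0.1893]
ee_rot: [[-0.991, -0.132, -0.003], [-0.132, 0.991, -0.001], [0.003, -0.001, -1.0]]
contact_force: [0.6, -1.1, -1.5]
width: 0.119
```

Run:
```python
from h import *
robot.get_image("top");st();im=snap("wrist","w18",scale=1.5)
P=[(.473,.265)]
for a,b in [(-75,-75),(-75,75),(75,75),(75,-75)]:
  c=.473+a*.001*.985-b*.001*.174; d=.265+a*.001*.174+b*.001*.985
  print(np.round(proj(im,(c,d,.03))*1.5))
plan((.4336,.2926,.13,None))
```

```text
t 33.73 pos [0.4515 0.177  0.1894] xang -172.5 tilt -1.0 F [ 0.2 -0.  -1.8] w 0.121 q6 -1.56
[395. 205.]
[625. 194.]
[600. 394.]
[402. 402.]
4 rows to (0.4336, 0.2926, 0.13, None) q6~ -63 d_tool total [-1.82 11.59 -5.96] da 0.0
[np.float64(0.08), np.float64(2.93), np.float64(1.49), np.float64(-0.0)]
```

View pics/w18.png

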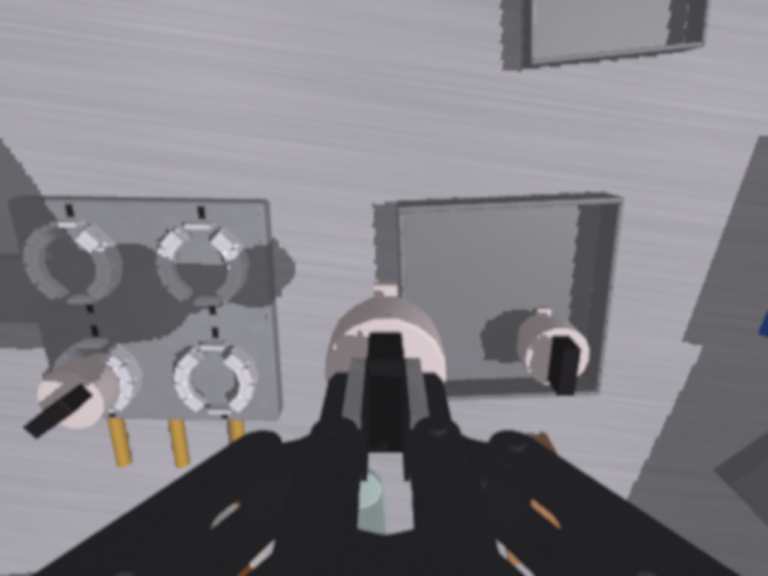

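play_rows --pt "0 0.08 2.93 1.5 0" --pt "0 0.08 2.93 1.5 0" --pt "0 0.08 2.93 1.5 0" --pt "0 0.05 2.85 1.5 0" --pt "0 0 0 0 0" --pt "0 0 0 2.5 0" --pt "0 0 0 2.5 0" --pt "0 0 0 1.5 0" --pt "0 0 0 0.8 0" --pt "0 0 0 0 0" --pt "0 0 0 0 0"

```text
t: 34.7
ee_pos: [0.4346, 0.2919, 0.0574]
ee_rot: [[-0.992, -0.129, -0.0], [-0.129, 0.992, -0.0], [0.0, -0.0, -1.0]]
contact_force: [0.2, -0.8, -0.2]
width: 0.12
```

Run:
```python
from h import *
st()
```

```text
t 34.7 pos [0.4346 0.2919 0.0574] xang -172.58 tilt -1.0 F [ 0.2 -0.8 -0.2] w 0.12 q6 -1.32
```

play_rows --pt "0 0 0 0.3 0" --pt "0 0 0 0.2 0" --pt "0 0 0 0 0"

```text
t: 34.95
ee_pos: [0.4344, 0.2928, 0.053]
ee_rot: [[-0.991, -0.131, 0.001], [-0.131, 0.991, 0.0], [-0.001, 0.0, -1.0]]
contact_force: [0.1, 0.7, -1.3]
width: 0.126
```

play_rows --pt "0.4 0 0 0 0" --pt "0.4 0 0 0 0" --pt "0.4 0 0 0 0" --pt "0.4 0 0 0 0" --pt "0.4 0 0 -2 0" --pt "0.4 0 0 -2 0" --pt "0.4 0 0 -4 0" --pt "0.4 0 0 -4 0" --pt "0.4 0 0 0 0" --pt "0.4 0 0 0 0"

```text
t: 35.78
ee_pos: [0.4356, 0.2936, 0.1751]
ee_rot: [[-0.991, -0.131, 0.006], [-0.131, 0.991, 0.002], [-0.007, 0.002, -1.0]]
contact_force: [-0.4, 0.0, 0.1]
width: 0.398
```

Run:
```python
from h import *
st();im=snap("wrist","w19",scale=1.5)
plan((.5703,-.0252,.175,None),(.5703,-.0252,.175,132),(.5703,-.0252,.13,132))
```

```text
t 35.78 pos [0.4356 0.2936 0.1751] xang -172.46 tilt -1.0 F [-0.4  0.   0.1] w 0.398 q6 -1.32
9 rows to (0.5703, -0.0252, 0.175, None) q6~ -100 d_tool total [ 13.61 -31.82   0.17] da 0.0
[np.float64(-1.04), np.float64(-3.7), np.float64(-0.02), np.float64(-0.0)]
8 rows to (0.5703, -0.0252, 0.175, 132) q6~ -45 d_tool total [0. 0. 0.] da -55.53
[[np.float64(0.0), np.float64(0.0), np.float64(-0.0), np.float64(6.94)], [np.float64(0.0), np.float64(0.0), np.float64(-0.0), np.float64(6.94)], [np.float64(0.0), np.float64(0.0), np.float64(-0.0), np.float64(6.94)], [np.float64(0.0), np.float64(0.0), np.float64(-0.0), np.float64(6.94)], [np.float64(0.0), np.float64(0.0), np.float64(-0.0), np.float64(6.94)], [np.float64(0.0), np.float64(0.0), np.float64(-0.0), np.float64(6.94)], [np.float64(0.0), np.float64(0.0), np.float64(-0.0), np.float64(6.94)], [np.float64(0.0), np.float64(0.0), np.float64(-0.0), np.float64(6.94)]]
2 rows to (0.5703, -0.0252, 0.13, 132) q6~ -45 d_tool total [ 0.   0.  -4.5] da 0.0
[np.float64(0.0), np.float64(0.0), np.float64(2.25), np.float64(-0.0)]
```

View pics/w19.png

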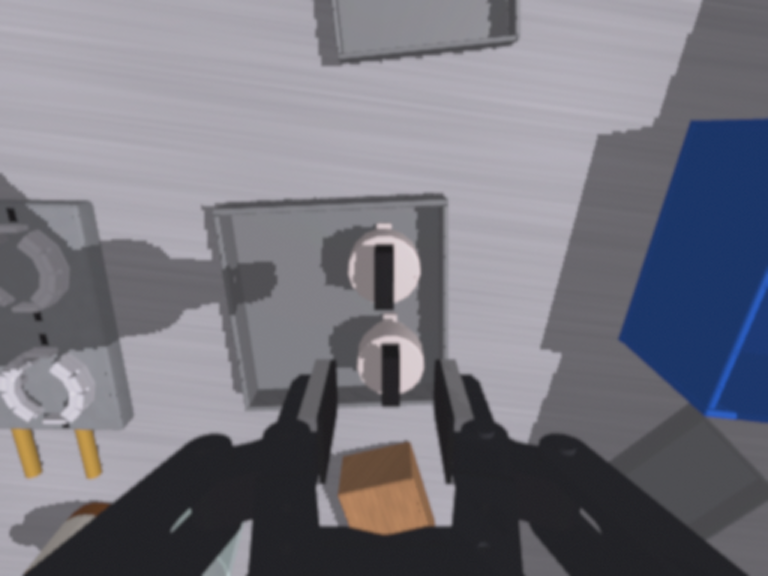

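Both upright in the tray. Next filter B.

play_rows --pt "0.4 -1.04 -3.7 0 0" --pt "0.4 -1.04 -3.7 0 0" --pt "0.4 -1.04 -3.7 0 0" --pt "0.4 -1.04 -3.7 0 0" --pt "0.4 -1.04 -3.7 0 0" --pt "0.4 -1.04 -3.7 0 0" --pt "0.4 -1.04 -3.7 0 0" --pt "0.4 -1.04 -3.7 0 0" --pt "0.4 -1.04 -3.7 0 0" --pt "0.4 0 0 0 6.9" --pt "0.4 0 0 0 6.9" --pt "0.4 0 0 0 6.9"

```text
t: 36.83
ee_pos: [0.569, -0.026, 0.1699]
ee_rot: [[-0.972, 0.236, -0.005], [0.236, 0.972, 0.001], [0.005, 0.0, -1.0]]
contact_force: [-0.2, 0.3, -0.5]
width: 0.401
```

play_rows --pt "0.4 0 0 0 6.9" --pt "0.4 0 0 0 6.9" --pt "0.4 0 0 0 6.9" --pt "0.4 0 0 0 6.9" --pt "0.4 0 0 0 6.9" --pt "0.4 0 0 2 0" --pt "0.4 0 0 2 0" --pt "0.4 0 0 0 0" --pt "0.4 0 0 0 0" --pt "0.4 0 0 0 0"

```text
t: 37.67
ee_pos: [0.57, -0.025, 0.1319]
ee_rot: [[-0.673, 0.739, -0.001], [0.739, 0.673, 0.0], [0.001, -0.001, -1.0]]
contact_force: [-0.1, 1.0, -0.4]
width: 0.397
```

Run:
```python
from h import *
st();im=snap("wrist","w20",scale=1.5)
plan((.5703,-.0252,.0655,132))
```

```text
t 37.67 pos [ 0.57   -0.025   0.1319] xang 132.32 tilt -1.0 F [-0.1  1.  -0.4] w 0.397 q6 -0.98
2 rows to (0.5703, -0.0252, 0.0655, 132) q6~ -45 d_tool total [-0.03 -0.01 -6.71] da -0.32
[[np.float64(0.01), np.float64(-0.01), np.float64(3.35), np.float64(0.16)], [np.float64(0.01), np.float64(-0.01), np.float64(3.35), np.float64(0.16)]]
```

View pics/w20.png

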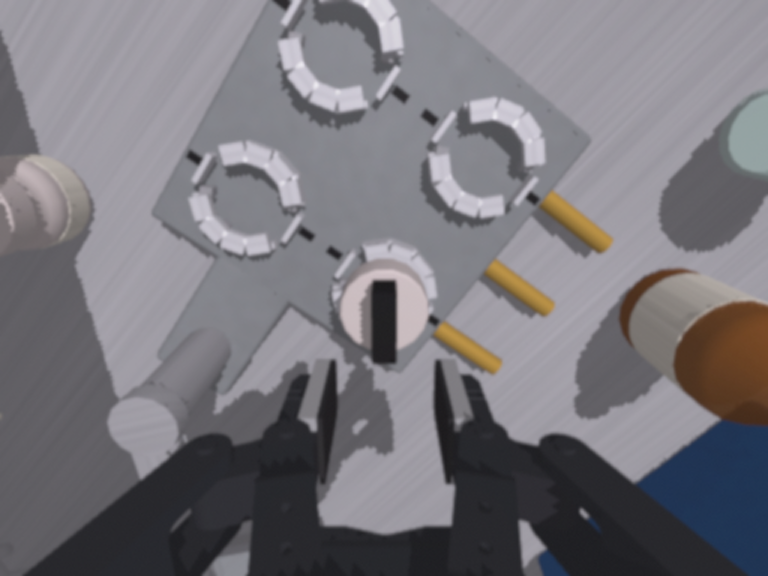

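play_rows --pt "0.4 0 0 2.5 0" --pt "0.4 0 0 2.5 0" --pt "0.4 0 0 1.6 0" --pt "0.4 0 0 0 0" --pt "0 0 0 0 0" --pt "0 0 0 0 0" --pt "0 0 0 0 0" --pt "0 0 0 0 0" --pt "0 0 0 0 0" --pt "0 0 0 0 0"

```text
t: 38.55
ee_pos: [0.5712, -0.0253, 0.0677]
ee_rot: [[-0.673, 0.739, 0.002], [0.739, 0.673, -0.001], [-0.002, 0.001, -1.0]]
contact_force: [-0.3, -0.1, 4.7]
width: 0.122
```

play_rows --pt "0 0 0 0 -5" --pt "0 0 0 0 -5" --pt "0 0 0 0 -5" --pt "0 0 0 0 -5" --pt "0 0 0 0 -5" --pt "0 0 0 0 -5" --pt "0 0 0 0 -5" --pt "0 0 0 0 -5" --pt "0 0 0 0 -5" --pt "0 0 0 0 -5" --pt "0 0 0 0 -5" --pt "0 0 0 0 0"

```text
t: 39.55
ee_pos: [0.5722, -0.0263, 0.0678]
ee_rot: [[-0.992, -0.129, 0.004], [-0.129, 0.992, -0.002], [-0.004, -0.003, -1.0]]
contact_force: [1.0, -3.2, 6.1]
width: 0.118
```

play_rows --pt "0 0 0 0 0" --pt "0 0 0 -1 0" --pt "0 0 0 -1 0" --pt "0 0 0 -1 0" --pt "0 0 0 -2 0" --pt "0 0 0 -2 0" --pt "0 0 0 -2 0" --pt "0 0 0 -2 0" --pt "0 0 0 0 0" --pt "0 0 0 0 0"

```text
t: 40.38
ee_pos: [0.5707, -0.0248, 0.1779]
ee_rot: [[-0.992, -0.127, 0.003], [-0.127, 0.992, -0.0], [-0.003, -0.001, -1.0]]
contact_force: [-0.1, 1.3, -1.2]
width: 0.125
```

Run:
```python
from h import *
st();im=snap("wrist","w21",scale=1.5)
plan((.47,.17,.19,None))
```

```text
t 40.38 pos [ 0.5707 -0.0248  0.1779] xang -172.69 tilt -1.0 F [-0.1  1.3 -1.2] w 0.125 q6 -1.94
6 rows to (0.47, 0.17, 0.19, None) q6~ -77 d_tool total [-9.98 19.46  1.35] da 0.0
[np.float64(1.24), np.float64(3.43), np.float64(-0.22), np.float64(-0.0)]
```

View pics/w21.png

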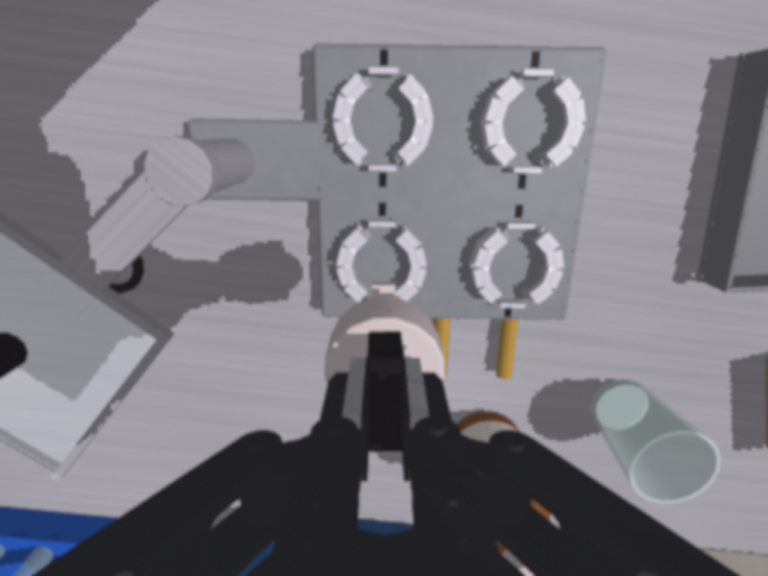

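play_rows --pt "0 1.24 3.43 -0.22 0" --pt "0 1.24 3.43 -0.22 0" --pt "0 1.24 3.43 -0.22 0" --pt "0 1.24 3.43 -0.22 0" --pt "0 1.24 3.43 -0.22 0" --pt "0 1.24 3.43 -0.22 0" --pt "0 0 0 0 0" --pt "0 0 0 0 0" --pt "0 0 0 0 0"

```text
t: 41.18
ee_pos: [0.4699, 0.1695, 0.1887]
ee_rot: [[-0.992, -0.128, -0.002], [-0.128, 0.992, -0.001], [0.002, -0.0, -1.0]]
contact_force: [1.0, 0.3, -1.0]
width: 0.118
```

Run:
```python
from h import *
robot.get_image("top");st();im=snap("wrist","w22",scale=1.5)
for a,b in [(-75,-75),(-75,75),(75,75),(75,-75)]:
  c=.473+a*.001*.985-b*.001*.174; d=.265+a*.001*.174+b*.001*.985
  print(np.round(proj(im,(c,d,.03))*1.5))
plan((.4454,.2256,.13,None))
```

```text
t 41.23 pos [0.4705 0.169  0.1889] xang -172.71 tilt -1.0 F [ 0.4  0.  -0.9] w 0.119 q6 -1.58
[411. 177.]
[646. 165.]
[618. 373.]
[417. 381.]
3 rows to (0.4454, 0.2256, 0.13, None) q6~ -70 d_tool total [-2.54  5.69 -5.9 ] da 0.0
[np.float64(0.6), np.float64(1.99), np.float64(1.97), np.float64(-0.0)]
```

View pics/w22.png

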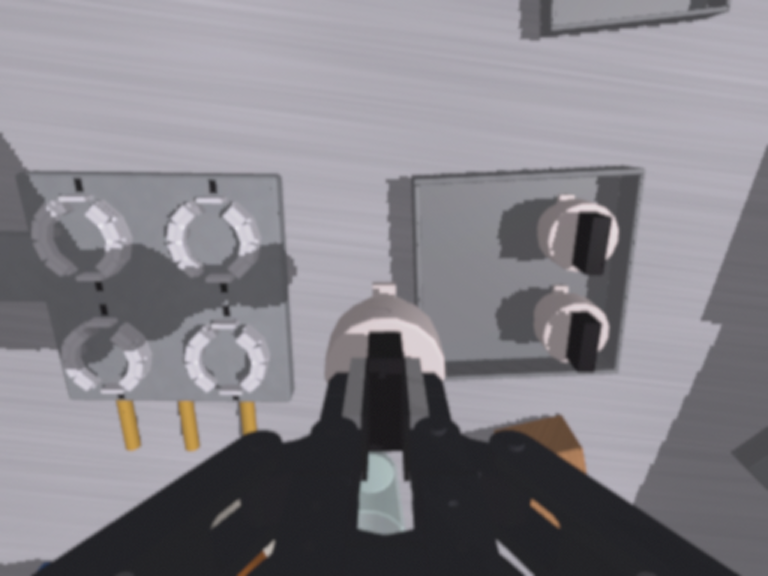

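play_rows --pt "0 -0.55 2.03 2 0" --pt "0 -0.55 2.03 2 0" --pt "0 -0.55 2.03 1.9 0" --pt "0 0 0 0 0" --pt "0 0 0 2.5 0" --pt "0 0 0 2.5 0" --pt "0 0 0 1.2 0" --pt "0 0 0 0.7 0" --pt "0 0 0 0 0" --pt "0 0 0 0 0"

```text
t: 42.12
ee_pos: [0.4797, 0.2313, 0.0618]
ee_rot: [[-0.992, -0.126, 0.0], [-0.126, 0.992, -0.0], [-0.0, -0.0, -1.0]]
contact_force: [-0.3, 0.5, -1.2]
width: 0.119
```

Run:
```python
from h import *
st()
```

```text
t 42.12 pos [0.4797 0.2313 0.0618] xang -172.76 tilt -1.0 F [-0.3  0.5 -1.2] w 0.119 q6 -1.46
```

play_rows --pt "0 0 0 0.5 0" --pt "0 0 0 0.3 0" --pt "0 0 0 0.05 0" --pt "0 0 0 0 0"

```text
t: 42.45
ee_pos: [0.479, 0.2321, 0.0534]
ee_rot: [[-0.992, -0.127, 0.0], [-0.127, 0.992, 0.0], [-0.0, 0.0, -1.0]]
contact_force: [0.3, -0.1, -1.5]
width: 0.118
```

play_rows --pt "0.4 0 0 0 0" --pt "0.4 0 0 0 0" --pt "0.4 0 0 0 0" --pt "0.4 0 0 0 0" --pt "0.4 0 0 -2 0" --pt "0.4 0 0 -2 0" --pt "0.4 0 0 -4 0" --pt "0.4 0 0 -4 0" --pt "0.4 0 0 0 0" --pt "0.4 0 0 0 0"

```text
t: 43.28
ee_pos: [0.4807, 0.2326, 0.1759]
ee_rot: [[-0.992, -0.128, 0.007], [-0.128, 0.992, 0.002], [-0.007, 0.001, -1.0]]
contact_force: [-0.2, 0.1, -0.8]
width: 0.399
```

Run:
```python
from h import *
st();im=snap("wrist","w23",scale=1.5)
```

```text
t 43.28 pos [0.4807 0.2326 0.1759] xang -172.67 tilt -1.0 F [-0.2  0.1 -0.8] w 0.399 q6 -1.46
```

View pics/w23.png

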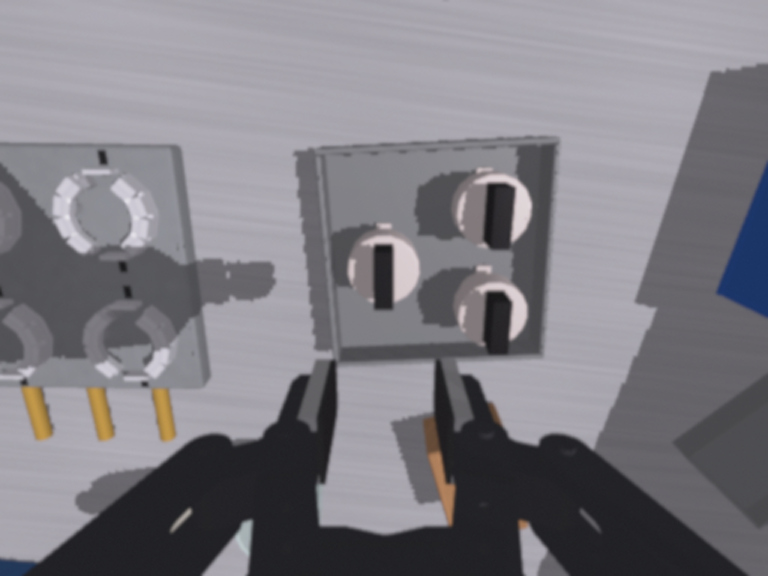

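Run:
```python
from h import *
plan((.6234,-.2230,.25,None))
```

```text
13 rows to (0.6234, -0.223, 0.25, None) q6~ -117 d_tool total [ 14.43 -45.52   7.6 ] da 0.0
[np.float64(-0.65), np.float64(-3.61), np.float64(-0.58), np.float64(-0.0)]
```

play_rows --pt "0.6 -0.7 -3.9 -0.6 0" --pt "0.6 -0.7 -3.9 -0.6 0" --pt "0.6 -0.7 -3.9 -0.6 0" --pt "0.6 -0.7 -3.9 -0.6 0" --pt "0.6 -0.7 -3.9 -0.6 0" --pt "0.6 -0.7 -3.9 -0.6 0" --pt "0.6 -0.7 -3.9 -0.6 0" --pt "0.6 -0.7 -3.9 -0.6 0" --pt "0.6 -0.7 -3.9 -0.6 0" --pt "0.6 -0.7 -3.9 -0.6 0" --pt "0.6 -0.7 -3.9 -0.6 0" --pt "0.6 -0.7 -3.9 -0.6 0"

```text
t: 44.33
ee_pos: [0.621, -0.2228, 0.2427]
ee_rot: [[-0.992, -0.127, -0.004], [-0.127, 0.992, 0.003], [0.004, 0.003, -1.0]]
contact_force: [1.7, 0.2, -0.4]
width: 0.602
```

play_rows --pt "0.6 0 0 0 7" --pt "0.6 0 0 0 7" --pt "0.6 0 0 0 7" --pt "0.6 0 0 0 7" --pt "0.6 0 0 0 7" --pt "0.6 0 0 0 7" --pt "0.6 0 0 0 7" --pt "0.6 0 0 0 7" --pt "0.6 0 0 0 7" --pt "0.6 0 0 0 7" --pt "0.6 0 0 0 7" --pt "0.6 0 0 0 7"

```text
t: 45.33
ee_pos: [0.6207, -0.2208, 0.2422]
ee_rot: [[-0.224, 0.974, -0.005], [0.974, 0.224, 0.003], [0.003, -0.004, -1.0]]
contact_force: [0.1, -0.2, 0.6]
width: 0.598
```

play_rows --pt "0.6 0 0 0 7" --pt "0.6 0 0 0 7" --pt "0.6 0 0 0 7" --pt "0.6 0 0 0 7" --pt "0.6 0 0 0 7" --pt "0.6 0 0 0 7" --pt "0.6 0 0 0 7" --pt "0.6 0 0 0 7" --pt "0.6 0 0 0 7" --pt "0.6 0 0 0 7" --pt "0.6 0 0 0 7" --pt "0.6 0 0 0 7"

```text
t: 46.33
ee_pos: [0.6207, -0.2208, 0.2422]
ee_rot: [[0.946, 0.325, -0.004], [0.325, -0.946, 0.003], [-0.003, -0.004, -1.0]]
contact_force: [-0.2, 0.5, -0.9]
width: 0.598
```

play_rows --pt "0.6 0 0 0 7" --pt "0.6 0 0 0 7" --pt "0.6 0 0 0 7" --pt "0.6 0 0 0 7" --pt "0.6 0 0 0 7" --pt "0.6 0 0 0 7" --pt "0.6 0 0 0 7" --pt "0.6 0 0 0 7" --pt "0.6 0 0 0 5.5" --pt "0.6 0 0 4 0" --pt "0.6 0 0 4 0" --pt "0.6 0 0 0 0"

```text
t: 47.33
ee_pos: [0.6153, -0.218, 0.1546]
ee_rot: [[0.741, -0.672, -0.019], [-0.672, -0.741, 0.01], [-0.021, 0.005, -1.0]]
contact_force: [-1.4, 1.1, -2.3]
width: 0.603
```

Run:
```python
from h import *
robot.get_image("top");st();im=snap("wrist","w24",scale=1.5)
plan((.6243,-.2239,.1085,-42))
r=robot.mark_of("wrist","guard_knob");print([(d["centre"],d["score"],atz(im,d["centre"],.139)) for d in r[:2]])
```

```text
t 47.38 pos [ 0.6173 -0.219   0.1584] xang -42.19 tilt -0.9999 F [-0.1 -0.6  1.2] w 0.599 q6 1.8
2 rows to (0.6243, -0.2239, 0.1085, -42) q6~ 112 d_tool total [ 0.44 -0.35 -5.34] da 0.18
[np.float64(0.28), np.float64(-0.02), np.float64(2.67), np.float64(-0.09)]
[([252.9, 222.0], 0.56, array([ 0.62593094, -0.22407195,  0.139     ]))]
```

View pics/w24.png

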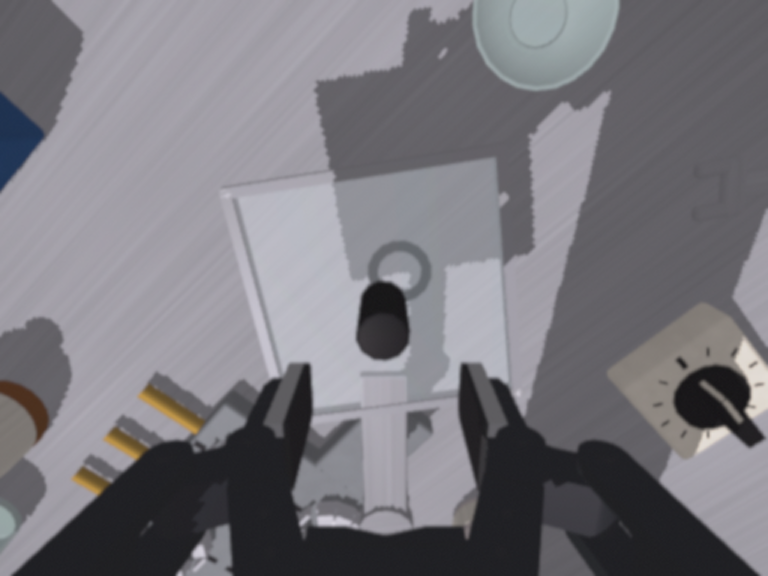

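Run:
```python
from h import *
im=snap("wrist","w25",(400,190,512,310),6)
for r in (-.022,0,.003,.022): print(r,np.round((proj(im,(.402+r,-.3245,.062))-[400,190])*6), "mark",np.round((proj(im,(.436,-.324,.03))-[400,190])*6))
```

```text
-0.022 [620. 653.] mark [316. 329.]
0 [554. 567.] mark [316. 329.]
0.003 [545. 555.] mark [316. 329.]
0.022 [485. 479.] mark [316. 329.]
```

View pics/w25.png

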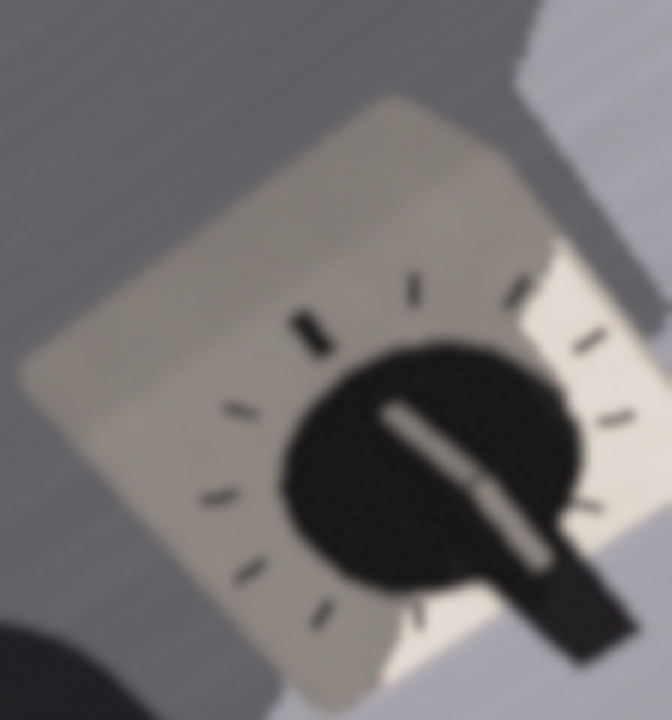

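Run:
```python
from h import *
st();plan((.6243,-.2239,.1085,-42))
```

```text
t 47.53 pos [ 0.6229 -0.2219  0.1663] xang -42.18 tilt -1.0 F [-0.3 -0.8  0.7] w 0.597 q6 1.8
2 rows to (0.6243, -0.2239, 0.1085, -42) q6~ 112 d_tool total [ 0.14 -0.2  -5.78] da 0.18
[np.float64(0.12), np.float64(0.03), np.float64(2.89), np.float64(-0.09)]
```

play_rows --pt "0.6 0.12 0.03 2.8 0" --pt "0.6 0.12 0 2.8 0" --pt "0.6 0 0 0.2 0" --pt "0.6 0 0 0 0" --pt "0 0 0 0 0" --pt "0 0 0 0 0" --pt "0 0 0 0 0" --pt "0 0 0 0 0" --pt "0 0 0 0 0" --pt "0 0 0 0 0" --grip_force 40

```text
t: 48.37
ee_pos: [0.625, -0.224, 0.1099]
ee_rot: [[0.741, -0.671, 0.004], [-0.671, -0.741, -0.002], [0.005, -0.001, -1.0]]
contact_force: [-1.0, 0.2, 6.7]
width: 0.241
```

Run:
```python
from h import *
st()
```

```text
t 48.37 pos [ 0.625  -0.224   0.1099] xang -42.16 tilt -1.0 F [-1.   0.2  6.7] w 0.241 q6 1.79
```

play_rows --pt "0 0 -0.74 0 -3" --pt "0 -0.08 -1.47 0 -6" --pt "0 -0.08 -1.47 0 -6" --pt "0 -0.08 -1.47 0 -6" --pt "0 -0.08 -1.47 0 -6" --pt "0 -0.08 -1.47 0 -6" --pt "0 -0.08 -1.47 0 -6" --pt "0 -0.08 -1.47 0 -6" --pt "0 -0.08 -1.47 0 -6" --pt "0 -0.08 -1.47 0 -6"

```text
t: 49.2
ee_pos: [0.656, -0.0923, 0.1099]
ee_rot: [[0.966, 0.26, 0.003], [0.26, -0.966, -0.0], [0.003, 0.001, -1.0]]
contact_force: [-2.7, 0.5, 9.2]
width: 0.241
```

play_rows --pt "0 -0.08 -1.47 0 -6" --pt "0 -0.08 -1.47 0 -6" --pt "0 -0.08 -1.47 0 -6" --pt "0 -0.08 -1.47 0 -6" --pt "0 -0.08 -1.47 0 -6" --pt "0 -0.08 -1.47 0 -6" --pt "0 -0.08 -1.47 0 -6" --pt "0 -0.08 -1.47 0 -6" --pt "0 -0.08 -1.47 0 -6" --pt "0 -0.08 -1.47 0 -6" --pt "0 0 0 0 0" --pt "0 0 0 0 0"

```text
t: 50.2
ee_pos: [0.5558, 0.0086, 0.1098]
ee_rot: [[0.263, 0.965, 0.003], [0.965, -0.263, 0.002], [0.003, 0.002, -1.0]]
contact_force: [-2.5, 4.9, 12.0]
width: 0.241
```

Run:
```python
from h import *
st();p=robot.get_state()["ee_pos"];print(np.degrees(np.arctan2(p[1]+.1265,p[0]-.518)),np.hypot(p[1]+.1265,p[0]-.518))
```

```text
t 50.2 pos [0.5558 0.0086 0.1098] xang 74.72 tilt -1.0 F [-2.5  4.9 12. ] w 0.241 q6 0.08
74.37308858685581 0.14027742230981324
```

play_rows --pt "0 -0.08 -1.47 0 -6" --pt "0 -0.06 -1.2 0 -5" --pt "0 0 -0.6 0 -2.4" --pt "0 0 -0.25 0 -1" --pt "0 0 -0.1 0 -0.4" --pt "0 0 0 0 0" --pt "0 0 0 0 0" --pt "0 0 0 0 0"

```text
t: 50.87
ee_pos: [0.5216, 0.0133, 0.1098]
ee_rot: [[0.008, 1.0, 0.005], [1.0, -0.008, 0.002], [0.002, 0.005, -1.0]]
contact_force: [-0.2, 7.9, 11.8]
width: 0.244
```

Run:
```python
from h import *
st();p=robot.get_state()["ee_pos"];print(np.degrees(np.arctan2(p[1]+.1265,p[0]-.518)),np.hypot(p[1]+.1265,p[0]-.518))
```

```text
t 50.87 pos [0.5216 0.0133 0.1098] xang 89.55 tilt -1.0 F [-0.2  7.9 11.8] w 0.244 q6 -0.19
88.52509536188136 0.1398485214351398
```

play_rows --pt "0 0 -0.1 0 -0.4" --pt "0 0 -0.1 0 -0.4" --pt "0 0 0 0 0" --pt "0 0 0 0 0"

```text
t: 51.2
ee_pos: [0.5216, 0.0133, 0.1098]
ee_rot: [[-0.004, 1.0, 0.009], [1.0, 0.004, 0.003], [0.002, 0.009, -1.0]]
contact_force: [2.9, 8.0, 8.6]
width: 0.244
```

Run:
```python
from h import *
st()
```

```text
t 51.2 pos [0.5216 0.0133 0.1098] xang 90.24 tilt -1.0 F [2.9 8.  8.6] w 0.244 q6 -0.2
```

play_rows --pt "0 0 0.2 0 0" --pt "0.6 0 0 0 0" --pt "0.6 0 0 0 0" --pt "0.6 0 0 0 0" --pt "0.6 0 0 0 0" --pt "0.6 0 0 -3 0" --pt "0.6 0 0 -4 0" --pt "0.6 0 0 -4 0" --pt "0.6 -3 -1 -2 0" --pt "0.6 -3 -1 0 0" --pt "0.6 0 0 0 0" --pt "0.6 0 0 0 0"

```text
t: 52.2
ee_pos: [0.4999, -0.0497, 0.2374]
ee_rot: [[-0.004, 1.0, 0.0], [1.0, 0.004, 0.0], [0.0, 0.0, -1.0]]
contact_force: [0.6, -0.3, -0.0]
width: 0.597
```

Run:
```python
from h import *
robot.get_image("top");st();im=snap("wrist","w26",scale=1.5);snap("top","t26",(150,120,400,290),3.2);snap("side","s26",(150,120,400,320),3)
print("knob",np.round([atz(im,d["centre"],.139) for d in robot.mark_of("wrist","guard_knob")[:1]],4))
```

```text
t 52.25 pos [ 0.4999 -0.0488  0.2368] xang 90.31 tilt -1.0 F [ 0.   0.5 -0.8] w 0.597 q6 -0.33
knob [[0.5198 0.0125 0.139 ]]
```

View pics/w26.png

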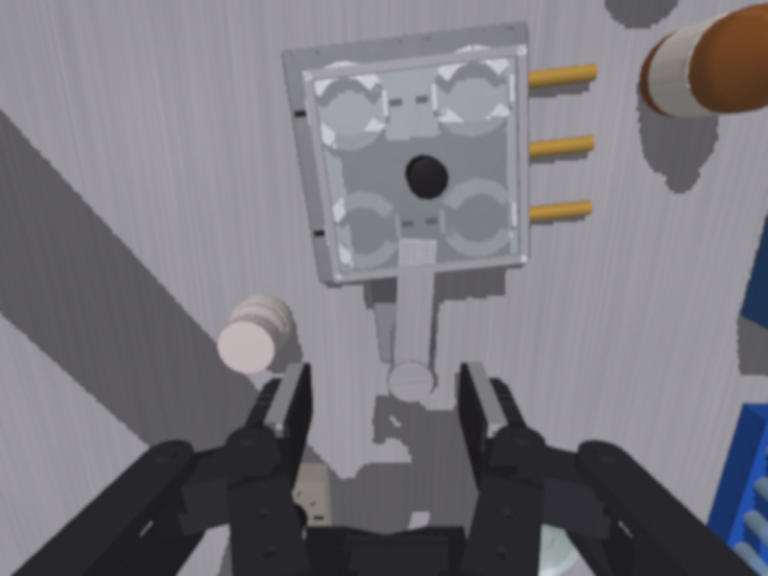

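View pics/s26.png

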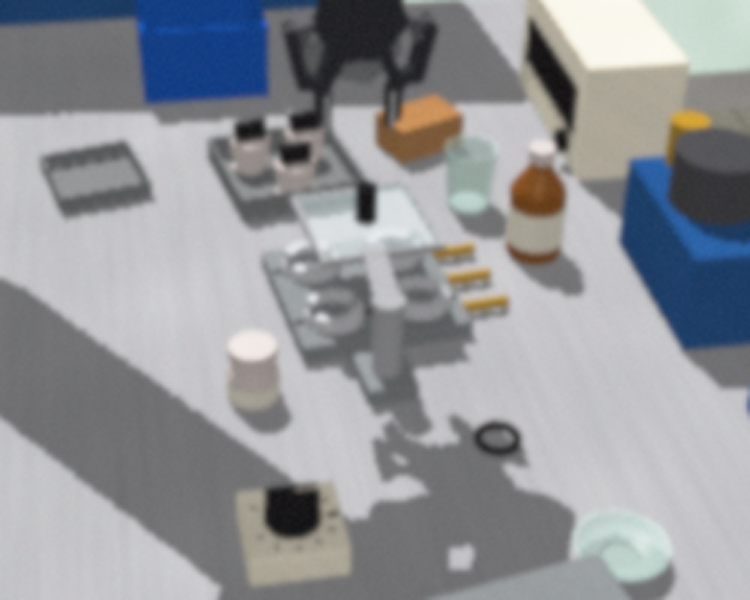

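View pics/t26.png

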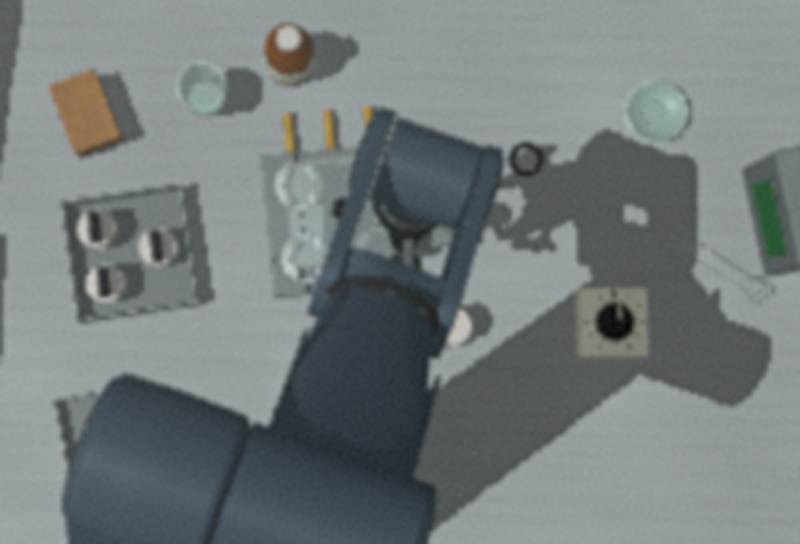

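Run:
```python
from h import *
print(robot.close_job()); st()
```

```text
the job is handed in; nothing more can be done
None
the job is handed in; nothing more can be done
```

The job is done and handed in at about 52 s of the 210 s allowed.

- **Dial:** I turned it about 115° anticlockwise onto the thick standby mark. Close views after the turn, and again before I shut the guard, showed the pointer on the mark within about 1–2°.
- **Guard opened:** I swung it about 131° clockwise, which is close to its 2.3 rad (131.8°) stop.
- **Filters:** Three were there; the fourth port was empty. I turned each one anticlockwise into line with the gaps, lifted it straight out and stood it in the 150 mm grey tray.
- **Guard shut:** I swung it back until it stopped moving while I pushed a little further. The knob measured (0.520, 0.013) m, against (0.520, 0.015) m at the start.

In the last wrist, side and top pictures all four ports are empty under the shut guard, and the three filters stand upright in the tray. The tray and the bystanders looked unmoved, and the gripper was clear of everything.

Two readings disagreed along the way. One picture taken while the arm was still moving put the knob about 1 cm off. My hand-picked tray corners in one top view were about 1.3 cm off the wrist view. I took fresh wrist readings with the arm at rest, and the grasps and placings that followed went in cleanly. Nothing failed: I saw no grip slip and no shift of the tray.

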